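Dock the tea-tin dolly

ROBOT

A 6-joint arm with a two-finger parallel gripper is mounted at the origin on the work surface. World frame = base frame: x ahead of the robot, y to its left, z up, the work surface at z = 0. Lengths are in mm, angles in rad, forces in N, time in s.
With the tool pointing down it reaches from about 400 to 925 mm from the base axis. Payload 12.5 kg.
Tool frame: the origin (TCP) lies midway between the tips of the shut fingers; the grasp point (between the pads) lies 19 mm behind it; x points along the fingers, y is the direction in which the jaws open and shut, and the axes are right-handed (so a half turn about x gives the same grasp; the last joint's range is limited). The gripper opens to 95 mm and grips with 3 to 60 N. Pads are 20 mm wide; open, the fingers measure 119 mm over their backs; the gripper's body (75 mm by 180 mm) begins 59 mm behind the grasp point.
Start: joints at [1.192, 0.491, 1.559, -0, 1.092, -0.106], TCP at [168.375, 601.911, 214.661] pointing down, gripper open.
Joint ranges: [-3.1, 3.1], [-0.84, 2.19], [0.05, 2.79], [-1.13, 4.28], [0.06, 2.93], [-2.69, 2.69]. Speed limits (rad/s): [2.22, 2.22, 2.79, 3.14, 3.14, 3.14].

INTERFACE

Orientations are given as [roll, pitch, yaw] about the fixed x, y, z axes, in that order (R = Rz(yaw) Ry(pitch) Rx(roll)).
In Python, from cell import state, read_camera, job_done gives the robot as it stands.
- The arm moves only by the tool move_arm, never from a script. Its argument "targets" is a list of rows, each a list of 7 numbers: the shift along the world's x, y, z in m, then the turn, a rotation vector about the world's x, y, z in degrees, then the gripper's target within -1 to 1 (fully open at 1, half-way at 0, shut at -1). In form: [[dx, dy, dz, wx, wy, wz, hand], ...]. A call has 1 to 10 rows; each row is the pose to reach, as a shift and turn from the pose commanded when the call began; what a row does not reach only later rows make up. A row lasts 1/10 s, in which the tool goes at most 50 mm and 8.59 degrees, less where a joint would pass 70% of its speed; a pose out of reach is approached as far as the arm can. A call with a gripper value outside its range is refused whole. The fingers move at their own pace and stop on an object; the grip force is fixed at half the most. Time passes only in rows, so rows that repeat a pose let the fingers close. It gives the time, the measured TCP pose, the force and the opening at its end, in the units of the state.
- state(): the state, without advancing time (a new reading comes with each control period).
- read_camera(name): name is "scene" or "top"; returns a dict with "img" (400x640x3 uint8, blue, green, red), "mtx" (3x3 intrinsics, pixels), "k1" (the pictures are not rectified: a ray, as slopes to the right and down, at radius r is drawn at 1 + k1 r^2 times it, then the intrinsics apply), "cam_to_world" (4x4, takes a point from camera to world coordinates). Camera axes: x right, y up, looking along -z (the intrinsics and any distortion apply to the point x, -y, -z); pixel columns grow to the right and rows downward; lengths in mm; the calibration is good to about 2 mm. A picture is of the moment at which its call begins. There is no depth.
- job_done(): hands the job in, once; it reports no verdict.
The state is a dict: "t": time; "joints": joint angles; "qvel": joint speeds; "tau": joint torques, N m; "eef_pos": TCP position; "tcp_rot": TCP orientation; "ft_force": force on the tool from outside, world axes, zero at the start; "moment": the same for the moment, N m; "opening": opening from 0.0 (shut) to 1.0 (fully open).
Only numpy, scipy, OpenCV 4.12 (cv2) and the standard library are available. Lean on these libraries where they do the work, as an engineer would, in place of code of your own. Each camera call takes 0.05 s, during which the arm holds its last target.

TASK

Push the little wheeled dolly with the tea tin forwards along the counter until its two front swivel castors trail straight behind their pivots, while it is still clear of the dock. Then steer it nose first into the dock and push it gently home until both sprung balls click into the notches in its sides; leave it standing there on its wheels with the castors still trailing, and leave the other things on the counter where they are.

Things in the scene. Friction and masses are not known exactly. Their poses are not given: they have to be found in the camera images.
- caddy: Dolly: dark wooden deck 150 mm long (x), 120 wide (y), faces 30 to 50 mm above the counter, steel tea tin 96x100x50 mm fixed on its rear part (top at 100). 0.5 to 0.9 kg. Origin on the counter under the deck's centre; x forwards to the nose, z up. Two fixed wheels, 24 mm diameter, at x -48, y +-42 mm: it rolls along x and steers about their axle, not sideways. Swivel castor pivots at x 45, y +-32 mm.
- caddy_nose (a point): Middle of the deck's front face, 75 mm ahead of the dolly's origin, 40 mm above the counter; same axes. The nose corners are rounded (18 mm radius). A notch 17 mm long and 8 mm deep is cut in each side of the deck, centred 44.5 mm behind the nose.
- caddy_tail (a point): Middle of the deck's flat rear face (120 mm wide), 75 mm behind the origin, 40 mm up; same axes. The dolly is too wide to grip: two open fingers, tips some 27 mm above the counter, push on this face and steer it by turning, one finger going ahead of the other. It rolls easily (about 0.5 N) and after a slow push comes to rest within a few mm.
- castor_left_wheel (a point): Centre of the left (+y) front castor's wheel, 13 mm from its pivot; at dolly x 32, y +32 mm, straight behind the pivot, when it trails straight. A 19 mm steel pointer on top of the deck turns with it and lies over the wheel. At the start it points some other way; it swings round within about 40 to 80 mm of forward rolling and kicks the nose a little.
- castor_right_wheel (a point): The same for the right (-y) castor: at dolly x 32, y -32 mm when it trails straight.
- dock: Dock fixed to the counter: two light wooden cheeks 125 mm apart, 54 mm high; ahead of the throat they flare over 36 mm to 166 mm apart; behind it an aluminium U-shaped carriage with a sprung ball in each side and an end wall. No floor: wheels stay on the counter. Origin on the counter at the throat, midway between the cheeks; x points into the dock, the way the dolly drives in; z up.
- dock_throat (a point): Middle of the throat, 40 mm above the dock's origin; same axes. The carriage is locked anywhere along a 25 mm adjustment that is not measured: the dolly clicks in with its nose 77 to 103 mm beyond this point, and the end wall stands 3 mm further. Passing the balls takes up to about 10 N of push, then comes the click, then the solid wall: do not ram it.
- catch_left (a joint): How far the left (+y of the dock) sprung steel ball (16 mm diameter, 40 mm above the counter) is pressed into its side, m: 0 fully out, as when it lies in the notch or the dock is empty; about 0.0045 when the dolly's side is pressing it.
- catch_right (a joint): The same for the right (-y of the dock) ball.
- mug: Bystander, to be left alone: white mug, 76 mm wide, 85 mm high, with a handle. Origin under it, at the centre of its foot.
- tea_bowl: Bystander, to be left alone: white tea bowl, 90 mm wide, 50 mm high. Origin under it, at the centre of its foot.
- small_tin: Bystander, to be left alone: small tea tin, 60 mm square, 85 mm high. Origin under it, at the centre of its foot.
- jar: Bystander, to be left alone: amber glass jar, 60 mm wide, 85 mm high, wooden cap. Origin under it, at the centre of its foot.
- scoop: Bystander, to be left alone: wooden scoop, a long wooden spoon lying flat. Origin under it near the middle.
- cup: Bystander, to be left alone: white cup, 66 mm wide, 60 mm high, no handle. Origin under it, at the centre of its foot.
- strainer_ring: Bystander, to be left alone: steel strainer ring, 64 mm wide, 20 mm high. Origin under it, at the centre of its foot.

How it is judged (in metres and radians):
On the way:
1. the dolly has been pushed forwards on its wheels until both castors trail straight behind their pivots (within about 20 degrees), its nose still clear of the dock's mouth (x of each of castor_left_wheel, castor_right_wheel in the frame of caddy below 0.04 m and y of castor_left_wheel in the frame of caddy between 0.0275 and 0.0365 m and y of castor_right_wheel in the frame of caddy between -0.0365 and -0.0275 m and x of caddy_nose in the frame of dock below -0.036 m and distance of caddy from where it was at the start of the episode above 0.02 m), for 0.1 s.
At the end, for the whole second after the job is handed in: The dolly stands at rest on its wheels, nose first in the dock, in line with it (0.1 rad, 8 mm), both sprung balls out again in its side notches (pressed in less than 2 mm, nose 73 to 108 mm past the throat), both castors trailing within about 25 degrees (x of caddy_nose in the frame of dock between 0.073 and 0.108 m and y of caddy_nose in the frame of dock between -0.008 and 0.008 m and angle between the x axis of caddy and the x axis of dock, either way round below 0.1 rad and value of joint each of catch_left, catch_right below 0.002 m and x of each of castor_left_wheel, castor_right_wheel in the frame of caddy below 0.04 m and y of castor_left_wheel in the frame of caddy between 0.0265 and 0.0375 m and y of castor_right_wheel in the frame of caddy between -0.0375 and -0.0265 m and angle between caddy's own z axis and vertical below 0.05 rad and height (world z) of caddy below 0.006 m and linear speed of caddy below 0.01 m/s); the robot touches nothing.
It fails at once if the dolly is lifted or tipped off its wheels (height (world z) of caddy above 0.015 m or angle between caddy's own z axis and vertical above 0.15 rad).
It fails at once if the dolly is rammed into the dock (over 60 N) (contact force between caddy and dock above 60 N).
It fails at once if another thing on the counter is shifted by more than 25 mm (distance of any of mug, tea_bowl, small_tin, jar, scoop, cup, strainer_ring from where it was at the start of the episode above 0.025 m).
It also fails if it takes over 48 s, if anything falls off the work surface, if the arm or the gripper's body presses on something with over 40 N, if the wrist force passes 120 N, or if a joint passes its speed limit or range.

## Working session

There is one attempt and no reset: what is moved stays moved. The work goes in short steps, Python scripts to look and compute and a tool call to move; the robot and the scene stay as the last step left them, time stands still between calls to the robot, and variables do not carry over. Pictures are saved under pics/ and viewed, and the job is handed in when it is done.

Besides the shell and the picture viewer there is one more tool, called in YAML: its name, and indented under it one key for each argument. move_arm: Moves the arm, as the interface text tells. Its arguments: {"type":"object","properties":{"targets":{"type":"array"}},"required":["targets"]}

```bash
mkdir -p pics; ls
cat > h.py <<'E'
import numpy as np,cv2
from cell import state,read_camera,job_done
def unproj(c,uv,z):
    uv=np.array(uv,float).reshape(-1,2);K=np.array(c["mtx"]);k1=c["k1"]
    d=np.stack([(uv[:,0]-K[0,2])/K[0,0],(uv[:,1]-K[1,2])/K[1,1]],1)
    s=d.copy()
    for _ in range(30): s=d/(1+k1*(s**2).sum(1,keepdims=True))
    T=np.array(c["cam_to_world"]);r=np.c_[s[:,0],-s[:,1],-np.ones(len(s))]@T[:3,:3].T
    o=T[:3,3];t=(z-o[2])/r[:,2];return o+r*t[:,None]
def proj(c,P):
    P=np.array(P,float).reshape(-1,3);T=np.array(c["cam_to_world"]);K=np.array(c["mtx"])
    p=(P-T[:3,3])@T[:3,:3];s=np.c_[p[:,0]/-p[:,2],p[:,1]/p[:,2]]
    s=s*(1+c["k1"]*(s**2).sum(1,keepdims=True));return np.c_[s[:,0]*K[0,0]+K[0,2],s[:,1]*K[1,1]+K[1,2]]
E
python3 - <<'E'
from h import *
s=state();print(s)
for n in("top","scene"):
    c=read_camera(n);cv2.imwrite(f"pics/{n}0.png",c["img"]);print(c["mtx"],c["k1"],c["cam_to_world"])
E
```

```text
pics
{'t': 0.0, 'joints': array([ 1.19238031e+00,  4.91548949e-01,  1.55946487e+00, -1.34841109e-05,
        1.09168396e+00, -1.05596114e-01]), 'qvel': array([ 7.20197022e-04,  9.49176317e-05, -1.75021128e-04, -2.43421843e-04,
        1.82070618e-03, -5.67767116e-04]), 'tau': array([ 1.92448519e-03, -6.12647510e+01, -2.58174008e+01,  6.92636962e-02,
        4.82207327e-02, -8.37184189e-05]), 'eef_pos': array([168.29190031, 601.65855963, 214.06302788]), 'tcp_rot': array([-1.66557149,  1.56969114, -1.93838517]), 'ft_force': array([-0.09447636,  0.52590889, -0.36950461]), 'moment': array([ 0.02118935, -0.04294134,  0.00277697]), 'opening': 0.999760927613657}
[[435.01581073   0.         320.72302117]
 [  0.         435.01581073 204.9285386 ]
 [  0.           0.           1.        ]] -0.09329825913902036 [[-2.53996523e-03  9.92585176e-01 -1.21524549e-01  4.09065882e+02]
 [-9.99944403e-01 -3.76472255e-03 -9.84972821e-03 -6.25503599e+01]
 [-1.02342004e-02  1.21492775e-01  9.92539554e-01  1.32458650e+03]
 [ 0.00000000e+00  0.00000000e+00  0.00000000e+00  1.00000000e+00]]
[[509.65300614   0.         314.91097827]
 [  0.         509.65300614 199.5642061 ]
 [  0.           0.           1.        ]] -0.1487722936200902 [[-3.55780203e-01 -6.21765243e-01  6.97730915e-01  1.42163899e+03]
 [ 9.34477366e-01 -2.47167717e-01  2.56242409e-01  2.62002114e+02]
 [ 1.31339334e-02  7.43179724e-01  6.68962927e-01  8.77595055e+02]
 [ 0.00000000e+00  0.00000000e+00  0.00000000e+00  1.00000000e+00]]
```

View pics/top0.png

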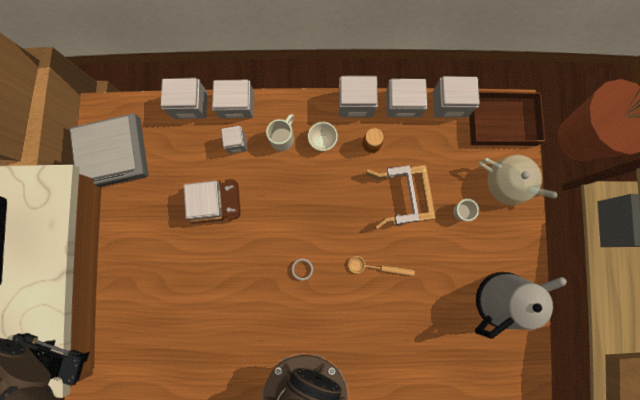

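View pics/scene0.png

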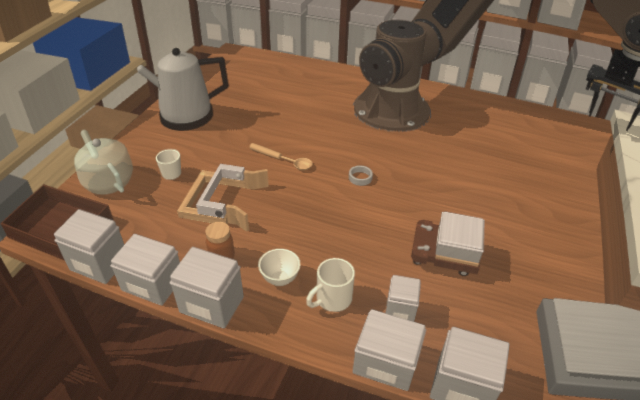

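Run:
```python
from h import *
i=cv2.imread("pics/top0.png")
a=cv2.resize(i[165:235,165:260],None,fx=8,fy=8,interpolation=cv2.INTER_CUBIC);cv2.imwrite("pics/zd0.png",a)
a=cv2.resize(i[150:240,350:450],None,fx=6,fy=6,interpolation=cv2.INTER_CUBIC);cv2.imwrite("pics/zk0.png",a)
i=cv2.imread("pics/scene0.png")
a=cv2.resize(i[200:285,400:500],None,fx=7,fy=7,interpolation=cv2.INTER_CUBIC);cv2.imwrite("pics/zds0.png",a)
a=cv2.resize(i[155:240,170:280],None,fx=7,fy=7,interpolation=cv2.INTER_CUBIC);cv2.imwrite("pics/zks0.png",a)
```

```text
(no output)
```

View pics/zd0.png

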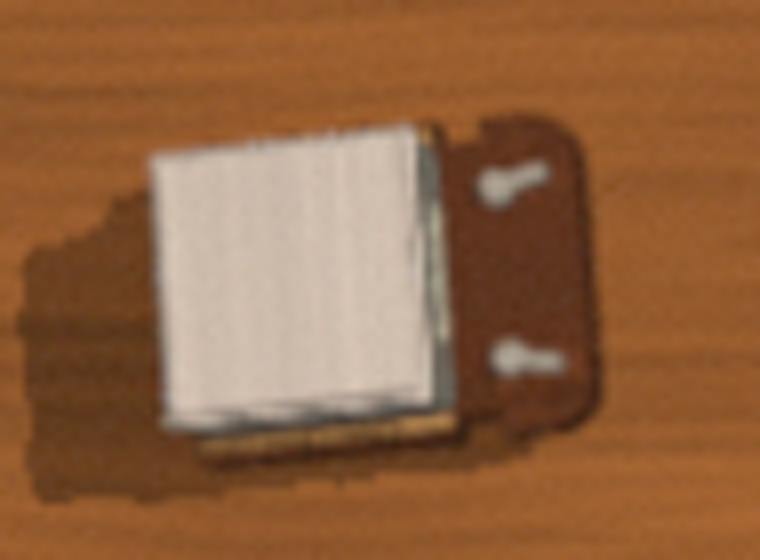

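View pics/zk0.png

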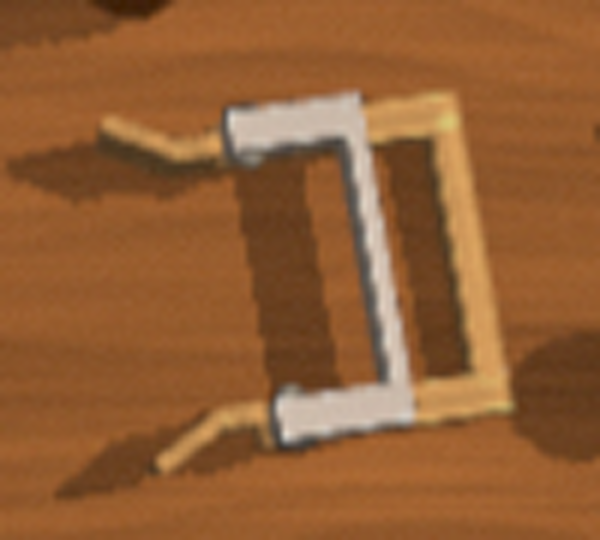

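View pics/zds0.png

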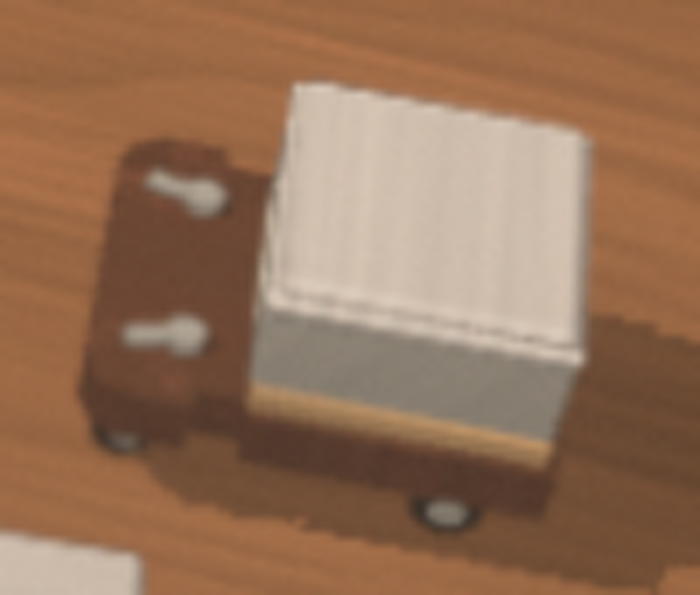

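View pics/zks0.png

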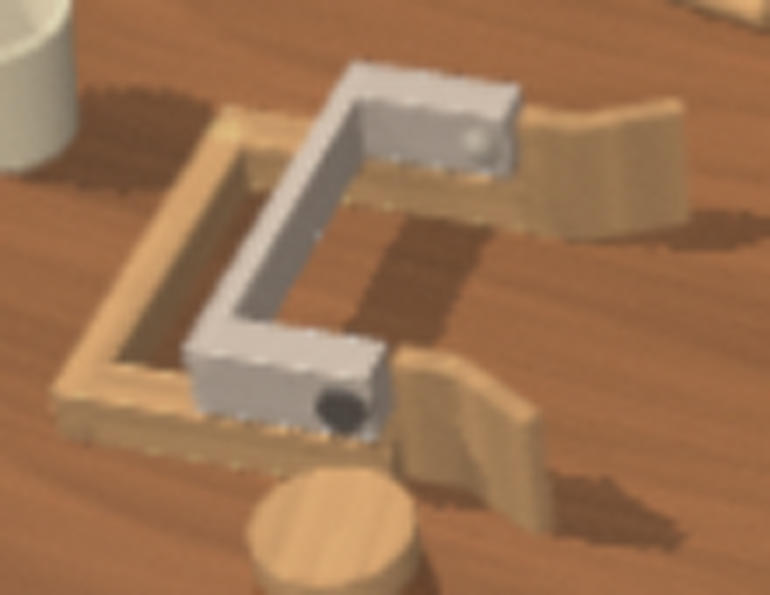

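```bash
cat > fit1.py <<'E'
from h import *
from scipy.optimize import least_squares
T=read_camera("top");S=read_camera("scene")
f=lambda p,o,k:(np.array(p,float)+.5)/k-.5+np.array(o)
Tp=f([(497,187),(512,357),(152,155),(415,127),(437,403)],(165,165),8)
Sp=f([(187,335),(208,197),(582,350),(262,300),(297,85),(588,132)],(400,200),7)
def cad(q):
    x,y,a,tx=q;c,s=np.cos(a),np.sin(a)
    L=dict(pl=(45,32,53),pr=(45,-32,53),rl=(tx-48,50,100),fl=(tx+48,50,100),fr=(tx+48,-50,100),rr=(tx-48,-50,100))
    return {k:np.array([x+c*v[0]-s*v[1],y+s*v[0]+c*v[1],v[2]]) for k,v in L.items()}
def res(q,sp=0):
    P=cad(q);a=proj(T,[P[k] for k in("pl","pr","rl","fl","fr")])-Tp
    b=proj(S,[P[k] for k in("pl","pr","rl","fl","fr","rr")])-Sp
    return (np.r_[a,b] if not sp else (a,b))if sp else np.r_[a,b].ravel()
r=least_squares(res,[500,300,-1.57,-25]);print("caddy",r.x,r.cost);print(res(r.x,1))
p0=unproj(T,f([(583,190),(600,375)],(165,165),8),50);print("nose edge",p0)
# dock
Tk=f([(180,157),(226,408),(103,130),(157,462)],(350,150),6)
print("dock raw",unproj(T,Tk,54))
Sk=f([(580,127),(683,101)],(170,155),7);print("scene R",unproj(S,Sk,54))
Sk=f([(460,358),(540,412)],(170,155),7);print("scene L",unproj(S,Sk,54))
print("end wall top",unproj(T,f([(345,145),(385,385)],(350,150),6),54))
for n,uv,z in[("ring",(302,269),20),("scoop bowl",(356,265),15),("cup",(466,210),60),("jar",(373,140),85),("bowl",(322,136),50),("mug",(280,133),85),("stin",(232,135),85)]:print(n,unproj(T,uv,z))
E
python3 fit1.py
```

```text
caddy [582.70570162 272.9348379   -1.47835785 -22.05699726] 11.103426787671903
(array([[-0.29996761, -0.62836719],
       [-0.72651137, -0.63769997],
       [-0.40148978, -1.49355114],
       [-0.64001455, -1.25862718],
       [-1.15746542, -1.37609873]]), array([[-0.39117583, -0.05042105],
       [-0.27938219, -0.01702969],
       [-0.32405304, -0.46516138],
       [ 0.38778091, -2.28362448],
       [-0.43951997, -2.4453365 ],
       [ 0.22073037, -1.01308828]]))
nose edge [[615.99319084 198.38325815  50.        ]
 [546.61202747 190.55772631  50.        ]]
dock raw [[ 651.25776248 -224.9461073    54.        ]
 [ 526.48317938 -245.0671098    54.        ]
 [ 664.96944161 -187.01646091   54.        ]
 [ 500.18523424 -210.80392624   54.        ]]
scene R [[ 525.61453503 -239.1701885    54.        ]
 [ 497.80420399 -210.44884536   54.        ]]
scene L [[ 653.28807202 -222.18881326   54.        ]
 [ 667.13748152 -184.82806921   54.        ]]
end wall top [[ 657.11437311 -307.13132775   54.        ]
 [ 537.45204864 -323.54710444   54.        ]]
ring [[376.92699476   6.60099146  20.        ]]
scoop bowl [[ 388.22190337 -154.48120302   15.        ]]
cup [[ 547.22483414 -477.94598499   60.        ]]
jar [[ 751.98027663 -203.96507521   85.        ]]
bowl [[774.65541355 -54.2874456   50.        ]]
mug [[774.58212546  69.07616138  85.        ]]
stin [[769.94986186 211.33146909  85.        ]]
```

```bash
cat > ov.py <<'E'
from h import *
def X(q,L):
    x,y,a=q;c,s=np.cos(a),np.sin(a);L=np.array(L,float);return np.c_[x+c*L[:,0]-s*L[:,1],y+s*L[:,0]+c*L[:,1],L[:,2]]
def deck(z):
    n=[(57+18*np.cos(t),42+18*np.sin(t),z) for t in np.linspace(np.pi/2,0,5)];m=[(a,-b,z) for a,b,_ in n][::-1]
    return [(-75,60,z)]+n+m+[(-75,-60,z),(-75,60,z)]
CAD=[deck(50),deck(30),[(-71,50,100),(25,50,100),(25,-50,100),(-71,-50,100),(-71,50,100)],[(45,32,50),(26,32,50)],[(45,-32,50),(26,-32,50)]]
DK=[[(-36,83,54),(0,62.5,54),(20,62.5,54)],[(-36,-83,54),(0,-62.5,54),(20,-62.5,54)],[(-36,83,0),(0,62.5,0)],[(-36,-83,0),(0,-62.5,0)],[(0,62.5,54),(0,-62.5,54)]]
def draw(c,items,roi,k,fn):
    u0,v0,u1,v1=roi;im=cv2.resize(c["img"][v0:v1,u0:u1],None,fx=k,fy=k,interpolation=cv2.INTER_CUBIC)
    for q,L,col in items:
        for l in L:
            p=proj(c,X(q,l));p=(p+.5-[u0,v0])*k-.5
            cv2.polylines(im,[np.round(p).astype(int)],False,col,1,cv2.LINE_AA)
    cv2.imwrite(fn,im)
E
python3 - <<'E'
from ov import *
T=read_camera("top");S=read_camera("scene")
print(proj(T,[[0,0,0]]))
R=state()["tcp_rot"];from scipy.spatial.transform import Rotation as Ro
print(np.round(Ro.from_euler("xyz",R).as_matrix(),3),state()["t"])
print(unproj(T,[(147,178),(137,117)],60))
q=(582.7,272.9,-1.472);d=(589.5,-233,-1.428)
it=[(q,CAD,(0,255,0)),(d,DK,(255,0,255))]
draw(T,it,(165,165,260,235),6,"pics/o1.png");draw(T,it,(350,150,450,240),6,"pics/o2.png")
draw(S,it,(400,200,500,285),6,"pics/o3.png");draw(S,it,(170,155,280,240),6,"pics/o4.png")
a=[cv2.imread(f"pics/o{i}.png") for i in(1,2,3,4)]
o=np.zeros((1050,1300,3),np.uint8)
for i,(y,x) in enumerate([(0,0),(0,600),(545,0),(545,620)]):
    h,w=a[i].shape[:2];o[y:y+min(h,1050-y),x:x+w]=a[i][:1050-y]
cv2.imwrite("pics/o.png",cv2.resize(o,(800,646))[:600])
E
```

```text
[[304.55206794 396.2060555 ]]
[[-0.     0.269  0.963]
 [-0.     0.963 -0.269]
 [-1.    -0.    -0.   ]] 0.3
[[647.5817978  472.96872683  60.        ]
 [839.28392653 516.01683629  60.        ]]
```

View pics/o1.png

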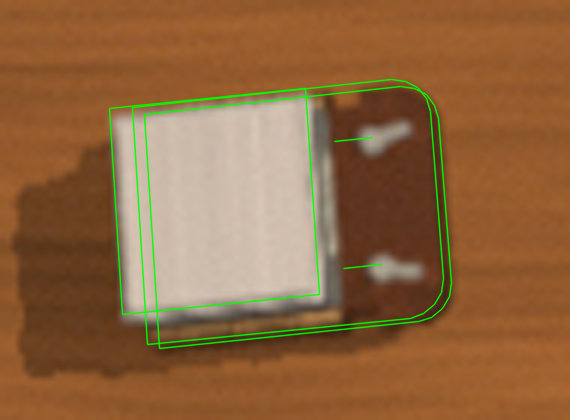

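View pics/o2.png

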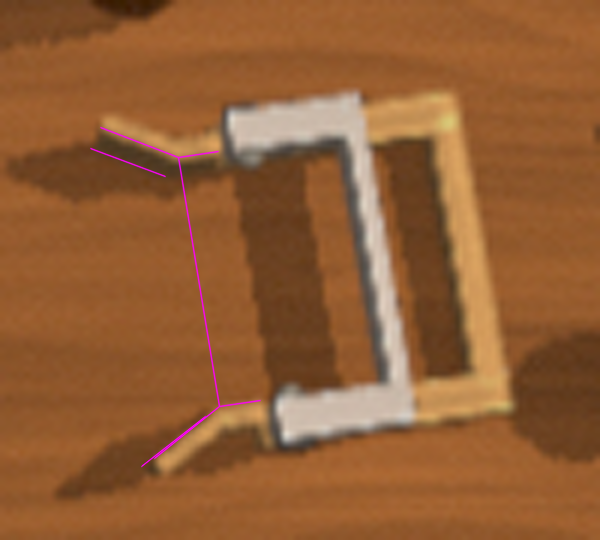

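View pics/o3.png

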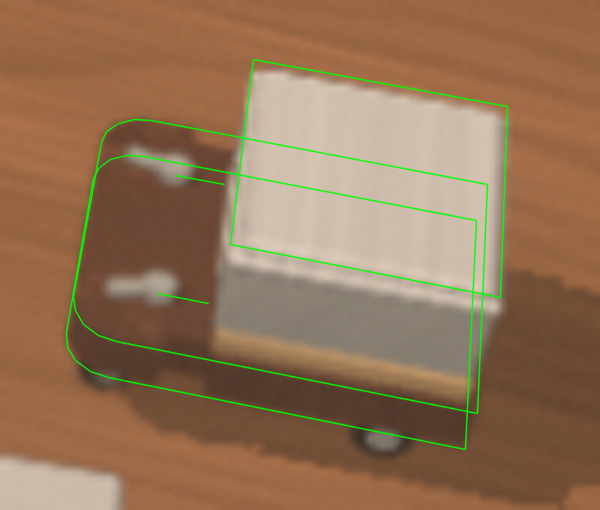

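View pics/o4.png

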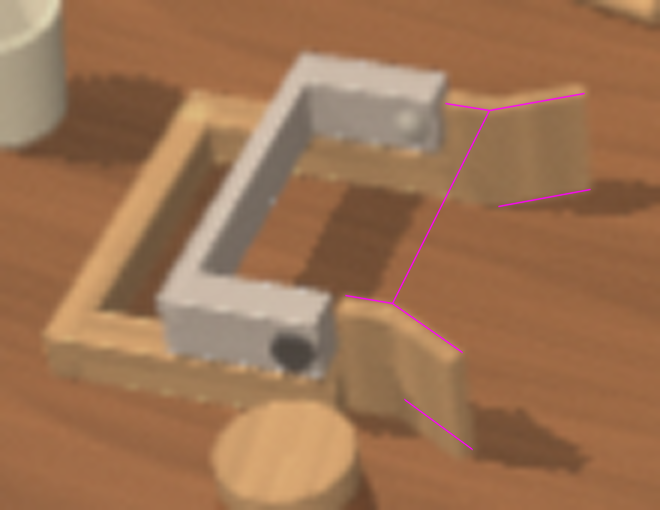

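Run:
```python
from ov import *
T=read_camera("top");S=read_camera("scene")
q=(581.5,272.9,-1.472)
th=np.linspace(0,2*np.pi,20)
W=[[(-48+12*np.cos(t),y,12+12*np.sin(t)) for t in th] for y in(38,46)]
V=[[(-75,60,30),(-75,60,50)],[(-75,60,50),(57,60,50)],[(-75,60,30),(57,60,30)]]
it=[(q,W+V,(0,255,0))]
draw(S,it,(405,240,490,285),9,"pics/p3.png");draw(T,[(q,[CAD[0]],(0,255,0))],(165,165,260,235),8,"pics/p4.png")
```

```text
(no output)
```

View pics/p3.png

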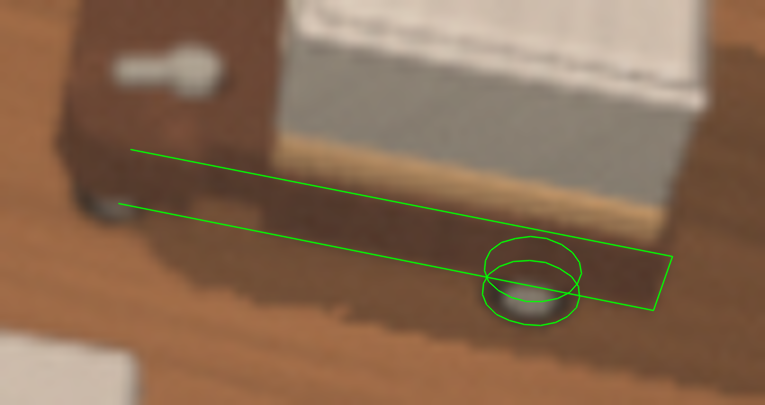

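View pics/p4.png

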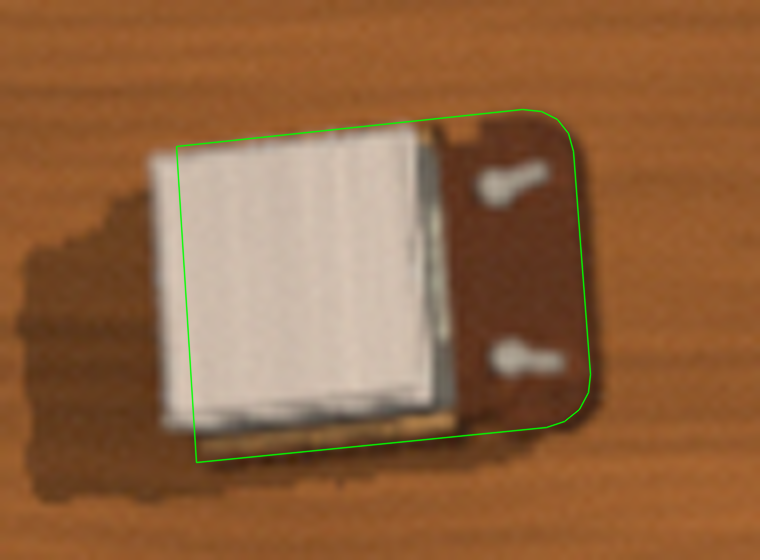

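move_arm:
  targets:
    - [0.04,-0.022,0,0,0,-7,0.7]
    - [0.08,-0.044,0,0,0,-14,0.7]
    - [0.12,-0.066,0,0,0,-21,0.7]
    - [0.16,-0.088,0,0,0,-28,0.7]
    - [0.2,-0.11,0,0,0,-35,0.7]
    - [0.24,-0.132,0,0,0,-42,0.7]
    - [0.28,-0.154,0,0,0,-49,0.7]
    - [0.32,-0.176,0,0,0,-56,0.7]
    - [0.36,-0.2,0,0,0,-63,0.7]
    - [0.402,-0.222,0,0,0,-68.7,0.7]

```text
t: 1.4
eef_pos: [571.8, 378.6, 214.8]
tcp_rot: [2.1, 1.571, 0.624]
ft_force: [-0.1, -0.1, 0.3]
opening: 0.851
```

move_arm:
  targets:
    - [0,0,-0.03,0,0,0,0.7]
    - [0,0,-0.07,0,0,0,0.7]
    - [0,0,-0.11,0,0,0,0.7]
    - [0,0,-0.14,0,0,0,0.7]
    - [0,0,-0.14,0,0,0,0.7]
    - [0,0,-0.14,0,0,0,0.7]

```text
t: 2.0
eef_pos: [570.7, 380.1, 75.2]
tcp_rot: [1.502, 1.571, 0.03]
ft_force: [-0.1, 0.2, 0.7]
opening: 0.853
```

Run:
```python
from ov import *
s=state();print(s["t"],s["eef_pos"],s["tcp_rot"],s["ft_force"],s["opening"],s["joints"])
from scipy.spatial.transform import Rotation as Ro
print(Ro.from_euler("xyz",s["tcp_rot"]).as_matrix())
T=read_camera("top");S=read_camera("scene")
draw(T,[],(140,150,260,235),6,"pics/a1.png");draw(S,[],(400,170,520,285),6,"pics/a2.png")
```

```text
2.0 [570.67053533 380.06866141  75.24807413] [1.50182082 1.57073506 0.02996469] [-0.06040353  0.17531903  0.66505656] 0.8532518376202471 [ 4.91292659e-01  7.22258821e-01  1.52146143e+00 -3.48758607e-05
  8.97817541e-01  3.92374198e-01]
[[ 6.12385385e-05  9.95109408e-01  9.87788540e-02]
 [ 1.83554337e-06  9.87788541e-02 -9.95109410e-01]
 [-9.99999998e-01  6.11203588e-05  4.22250618e-06]]
```

View pics/a2.png

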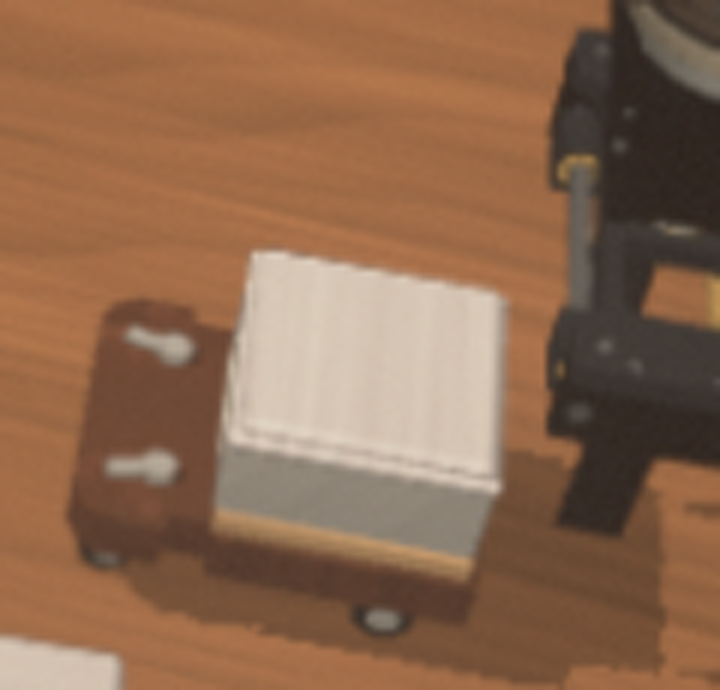

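View pics/a1.png

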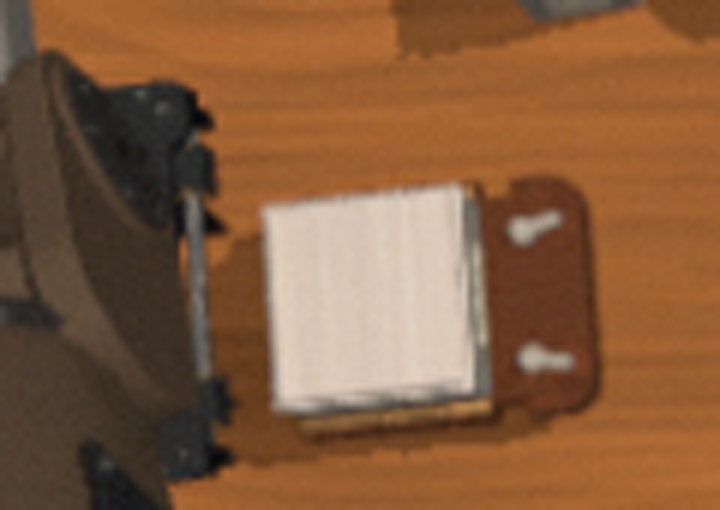

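```bash
cat > plan.py <<'E'
from h import *
from scipy.interpolate import CubicHermiteSpline as CH
D=np.array([589.5,-233.]);DA=-1.428
def plan(cad,tool,toolyaw,n,step,xend=-50-123,ystart=None,gap=37,ye=0.,skip=0):
    # cad: x,y,yaw world ; tool: commanded xy; returns rows
    R=lambda a:np.array([[np.cos(a),-np.sin(a)],[np.sin(a),np.cos(a)]])
    h=np.array([np.cos(cad[2]),np.sin(cad[2])]);ax=np.array(cad[:2])-48*h
    a0=R(-DA)@(ax-D);th0=cad[2]-DA
    print("axle dock",a0,"rel",th0,"nose",a0+123*np.array([np.cos(th0),np.sin(th0)]))
    sp=CH([a0[0],xend],[a0[1],ye],[np.tan(th0),0])
    x=np.linspace(a0[0],xend,2000) ;x=np.r_[x,np.arange(xend+.2,120,.2)]
    y=np.where(x<=xend,sp(np.minimum(x,xend)),ye);sl=np.where(x<=xend,sp(np.minimum(x,xend),1),0)
    s=np.r_[0,np.cumsum(np.hypot(np.diff(x),np.diff(y)))]
    c0=ax-gap*h; rows=[]
    for k in range(1,n+1):
        q=skip+step*k;X_=np.interp(q,s,x);Y=np.interp(q,s,y);th=np.arctan(np.interp(q,s,sl))
        w=D+R(DA)@np.array([X_,Y])-gap*np.array([np.cos(DA+th),np.sin(DA+th)])
        rows.append([*np.round((w-tool)/1000,4),0,0,0,round(np.degrees(DA+th-toolyaw),2),.7])
    for i in range(0,n,10): print([[float(a),float(b),*r] for a,b,*r in rows[i:i+10]])
    print("final nose x",X_+123)
E
python3 - <<'E'
from plan import *
# tool assumed at contact y? with caddy start; tool pos before call planned:
h=np.array([np.cos(-1.472),np.sin(-1.472)])
plan((580.5,272,-1.472),np.array([580.5,272])-85*h,-1.472,30,5)
print(np.array([580.5,272])-85*h)
E
```

```text
axle dock [-549.09441543   65.0702455 ] rel -0.04400000000000004 nose [-426.21346022   59.6599916 ]
[[0.0009, -0.0049, 0, 0, 0, np.float64(-0.65), 0.7], [0.0017, -0.0099, 0, 0, 0, np.float64(-1.27), 0.7], [0.0024, -0.0148, 0, 0, 0, np.float64(-1.88), 0.7], [0.0031, -0.0198, 0, 0, 0, np.float64(-2.46), 0.7], [0.0037, -0.0248, 0, 0, 0, np.float64(-3.03), 0.7], [0.0043, -0.0298, 0, 0, 0, np.float64(-3.58), 0.7], [0.0048, -0.0348, 0, 0, 0, np.float64(-4.11), 0.7], [0.0052, -0.0398, 0, 0, 0, np.float64(-4.61), 0.7], [0.0056, -0.0447, 0, 0, 0, np.float64(-5.1), 0.7], [0.006, -0.0497, 0, 0, 0, np.float64(-5.57), 0.7]]
[[0.0062, -0.0547, 0, 0, 0, np.float64(-6.02), 0.7], [0.0065, -0.0597, 0, 0, 0, np.float64(-6.45), 0.7], [0.0066, -0.0648, 0, 0, 0, np.float64(-6.87), 0.7], [0.0068, -0.0698, 0, 0, 0, np.float64(-7.26), 0.7], [0.0069, -0.0748, 0, 0, 0, np.float64(-7.63), 0.7], [0.0069, -0.0798, 0, 0, 0, np.float64(-7.99), 0.7], [0.0069, -0.0848, 0, 0, 0, np.float64(-8.33), 0.7], [0.0069, -0.0898, 0, 0, 0, np.float64(-8.65), 0.7], [0.0068, -0.0948, 0, 0, 0, np.float64(-8.95), 0.7], [0.0067, -0.0998, 0, 0, 0, np.float64(-9.24), 0.7]]
[[0.0065, -0.1048, 0, 0, 0, np.float64(-9.5), 0.7], [0.0063, -0.1098, 0, 0, 0, np.float64(-9.75), 0.7], [0.0061, -0.1148, 0, 0, 0, np.float64(-9.98), 0.7], [0.0059, -0.1198, 0, 0, 0, np.float64(-10.2), 0.7], [0.0056, -0.1248, 0, 0, 0, np.float64(-10.39), 0.7], [0.0053, -0.1298, 0, 0, 0, np.float64(-10.57), 0.7], [0.005, -0.1347, 0, 0, 0, np.float64(-10.74), 0.7], [0.0046, -0.1397, 0, 0, 0, np.float64(-10.88), 0.7], [0.0042, -0.1447, 0, 0, 0, np.float64(-11.01), 0.7], [0.0038, -0.1497, 0, 0, 0, np.float64(-11.13), 0.7]]
final nose x -278.37514037498187
[572.1159668  356.58550696]
```

move_arm:
  targets:
    - [0,0,-0.02,0,0,0,0.7]
    - [0,0,-0.043,0,0,0,0.7]
    - [0,0,-0.043,0,0,0,0.7]
    - [0.001,-0.008,-0.043,0,0,0,0.7]
    - [0.0015,-0.015,-0.043,0,0,0,0.7]
    - [0.0015,-0.019,-0.043,0,0,0,0.7]
    - [0.002,-0.022,-0.043,0,0,0,0.7]
    - [0.002,-0.022,-0.043,0,0,0,0.7]

```text
t: 2.9
eef_pos: [572.7, 357.5, 32.3]
tcp_rot: [1.821, 1.57, 0.349]
ft_force: [-0.4, 0.4, -0.6]
opening: 0.848
```

move_arm:
  targets:
    - [0.0004,-0.003,0,0,0,-0.2,0.7]
    - [0.0009,-0.007,0,0,0,-0.6,0.7]
    - [0.0016,-0.0115,0,0,0,-1.1,0.7]
    - [0.0024,-0.0165,0,0,0,-1.8,0.7]
    - [0.0031,-0.0215,0,0,0,-2.4,0.7]
    - [0.0037,-0.0265,0,0,0,-3.0,0.7]
    - [0.0043,-0.0315,0,0,0,-3.6,0.7]
    - [0.0048,-0.0365,0,0,0,-4.1,0.7]
    - [0.0052,-0.0415,0,0,0,-4.6,0.7]
    - [0.0056,-0.0465,0,0,0,-5.1,0.7]

```text
t: 3.9
eef_pos: [578.0, 311.0, 31.7]
tcp_rot: [1.416, 1.571, -0.146]
ft_force: [0.8, 1.5, -0.3]
opening: 0.849
```

```bash
cat > look.py <<'E'
import sys
from ov import *
n=sys.argv[1];u,v=int(sys.argv[2]),int(sys.argv[3])
s=state();print(s["t"],s["eef_pos"],s["ft_force"])
T=read_camera("top");draw(T,[],(u,v,u+95,v+70),8,f"pics/{n}.png")
E
python3 look.py b1 175 165
```

```text
3.9 [577.98829938 310.98798222  31.65416982] [ 0.80401913  1.48324227 -0.28356208]
```

View pics/b1.png

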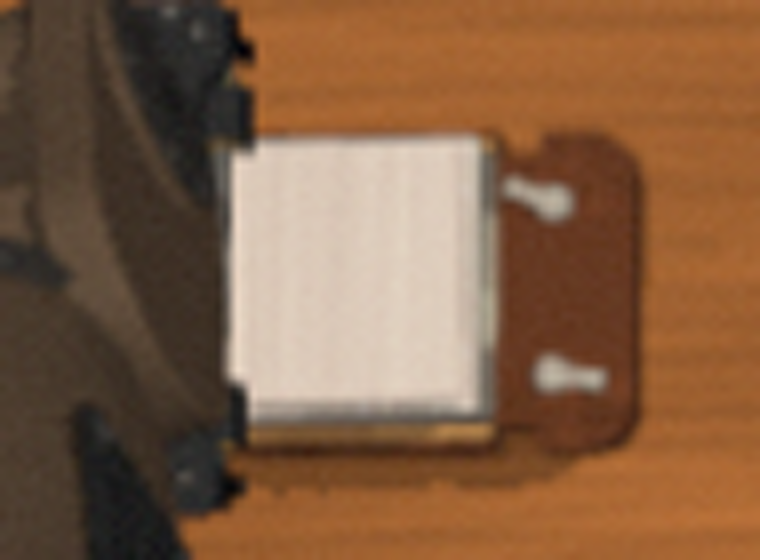

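```bash
cat > pose.py <<'E'
from h import *
from scipy.spatial.transform import Rotation as Ro
def pose(c,u,v,pl,pr,k=8,z=53):
    f=lambda p:(np.array(p,float)+.5)/k-.5+np.array([u,v])
    P=unproj(c,[f(pl),f(pr)],z);d=P[0]-P[1];yaw=np.arctan2(d[1],d[0])-np.pi/2
    m=P.mean(0)[:2]-45*np.array([np.cos(yaw),np.sin(yaw)]);return np.r_[m,yaw],np.hypot(*d[:2])
def toolpose():
    s=state();M=Ro.from_euler("xyz",s["tcp_rot"]).as_matrix();yaw=np.arctan2(M[1,1],M[0,1])-np.pi/2
    h=np.array([np.cos(yaw),np.sin(yaw)]);return s["eef_pos"][:2],yaw,s["eef_pos"][:2]+85*h
E
python3 - <<'E'
from pose import *
c=read_camera("top")
print(pose(c,175,165,(553,202),(552,375)),toolpose())
f=lambda p:(np.array(p,float)+.5)/8-.5+np.array([175,165])
print("nose",unproj(c,[f((640,200)),f((640,390))],48),"sides",unproj(c,[f((580,133)),f((580,450))],50))
E
```

```text
(array([577.95524825, 223.48428109,  -1.55714444]), np.float64(64.64298898830275)) (array([577.85352287, 310.6088296 ]), np.float64(-1.5618703076641673), array([578.61222442, 225.61221571]))
nose [[612.26466776 147.23506501  48.        ]
 [541.10305154 146.07956921  48.        ]] sides [[637.37836517 169.87970455  50.        ]
 [518.70492577 167.69419815  50.        ]]
```

```bash
sed -i 's/round(np.degrees(DA+th-toolyaw),2)/float(round(np.degrees(DA+th-toolyaw),2))/' plan.py
python3 - <<'E'
from plan import *
plan((578.1,223.7,-1.56),np.array([578.0,311.0]),-1.562,20,5,gap=38.5)
E
```

```text
axle dock [-501.25645186   60.02732354] rel -0.13200000000000012 nose [-379.32647283   43.83843182]
[[-0.0005, -0.0058, 0, 0, 0, -0.36, 0.7], [-0.0002, -0.0108, 0, 0, 0, -0.81, 0.7], [0.0001, -0.0158, 0, 0, 0, -1.24, 0.7], [0.0003, -0.0208, 0, 0, 0, -1.66, 0.7], [0.0004, -0.0258, 0, 0, 0, -2.05, 0.7], [0.0005, -0.0308, 0, 0, 0, -2.43, 0.7], [0.0006, -0.0358, 0, 0, 0, -2.78, 0.7], [0.0006, -0.0408, 0, 0, 0, -3.12, 0.7], [0.0005, -0.0458, 0, 0, 0, -3.44, 0.7], [0.0005, -0.0508, 0, 0, 0, -3.74, 0.7]]
[[0.0004, -0.0558, 0, 0, 0, -4.03, 0.7], [0.0002, -0.0608, 0, 0, 0, -4.29, 0.7], [0.0001, -0.0658, 0, 0, 0, -4.54, 0.7], [-0.0002, -0.0708, 0, 0, 0, -4.77, 0.7], [-0.0004, -0.0758, 0, 0, 0, -4.98, 0.7], [-0.0007, -0.0808, 0, 0, 0, -5.18, 0.7], [-0.001, -0.0858, 0, 0, 0, -5.36, 0.7], [-0.0013, -0.0908, 0, 0, 0, -5.52, 0.7], [-0.0016, -0.0958, 0, 0, 0, -5.66, 0.7], [-0.002, -0.1008, 0, 0, 0, -5.79, 0.7]]
final nose x -280.17803641061346
```

move_arm:
  targets:
    - [0,-0.003,0,0,0,-0.2,0.7]
    - [0.0,-0.007,0,0,0,-0.5,0.7]
    - [0.0001,-0.0118,0,0,0,-0.9,0.7]
    - [0.0003,-0.0168,0,0,0,-1.35,0.7]
    - [0.0004,-0.0218,0,0,0,-1.75,0.7]
    - [0.0005,-0.0268,0,0,0,-2.15,0.7]
    - [0.0006,-0.0318,0,0,0,-2.5,0.7]
    - [0.0006,-0.0368,0,0,0,-2.85,0.7]
    - [0.0005,-0.0418,0,0,0,-3.2,0.7]
    - [0.0005,-0.0468,0,0,0,-3.5,0.7]

```text
t: 5.0
eef_pos: [578.5, 264.2, 31.7]
tcp_rot: [1.374, 1.571, -0.248]
ft_force: [1.1, 1.1, -0.6]
opening: 0.852
```

```bash
python3 look.py b2 190 165; python3 -c "
from pose import *
print(toolpose())"
```

```text
5.0 [578.45249932 264.19536101  31.67790586] [ 1.11465214  1.14544853 -0.55749975]
(array([578.37697905, 263.51028977]), np.float64(-1.6230255821566886), array([573.93951048, 178.62619896]))
```

View pics/b2.png

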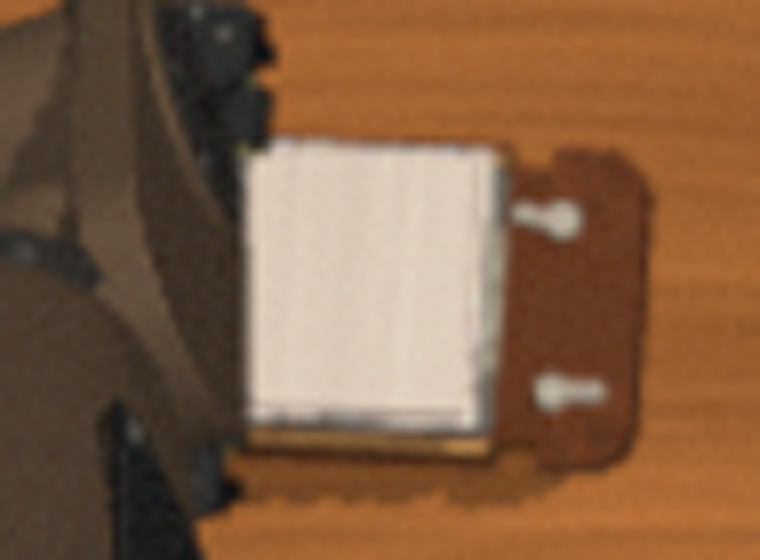

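Run:
```python
from pose import *
from plan import plan
c=read_camera("top")
q,_=pose(c,190,165,(565,220),(552,391));print(q,_)
plan((575.2,175.5,-1.633),np.array([578.5,263.7]),-1.623,10,5,gap=38.5)
```

```text
[574.77045788 176.36777643  -1.63176008] 63.81771550489647
axle dock [-453.37223532   53.75103148] rel -0.20500000000000007 nose [-332.94773422   28.71227082]
[[0.002, -0.0069, 0, 0, 0, -0.87, 0.7], [0.0018, -0.0119, 0, 0, 0, -1.15, 0.7], [0.0016, -0.0169, 0, 0, 0, -1.41, 0.7], [0.0014, -0.0219, 0, 0, 0, -1.65, 0.7], [0.0011, -0.0269, 0, 0, 0, -1.87, 0.7], [0.0008, -0.0319, 0, 0, 0, -2.08, 0.7], [0.0005, -0.0368, 0, 0, 0, -2.26, 0.7], [0.0001, -0.0418, 0, 0, 0, -2.43, 0.7], [-0.0003, -0.0468, 0, 0, 0, -2.59, 0.7], [-0.0007, -0.0518, 0, 0, 0, -2.72, 0.7]]
final nose x -281.6505860111301
```

move_arm:
  targets:
    - [0.0002,-0.003,0,0,0,-0.4,0.7]
    - [0.0005,-0.007,0,0,0,-0.9,0.7]
    - [0.0007,-0.0118,0,0,0,-1.6,0.7]
    - [0.0008,-0.0168,0,0,0,-2.3,0.7]
    - [0.0008,-0.0218,0,0,0,-2.9,0.7]
    - [0.0007,-0.0268,0,0,0,-3.4,0.7]
    - [0.0005,-0.0318,0,0,0,-3.8,0.7]
    - [0.0001,-0.0368,0,0,0,-4.0,0.7]
    - [-0.0004,-0.0418,0,0,0,-4.0,0.7]
    - [-0.0009,-0.0468,0,0,0,-4.0,0.7]

```text
t: 6.1
eef_pos: [577.5, 217.4, 31.6]
tcp_rot: [2.104, 1.571, 0.412]
ft_force: [-0.1, 1.2, 0.7]
opening: 0.849
```

```bash
python3 look.py b3 205 165; python3 -c "
from pose import *
print(toolpose())"
```

```text
6.1 [577.49347871 217.39578015  31.63863796] [-0.11067071  1.23669651  0.73449921]
(array([577.47582611, 216.76685195]), np.float64(-1.6919640389035184), array([567.2017537 , 132.39005754]))
```

View pics/b3.png

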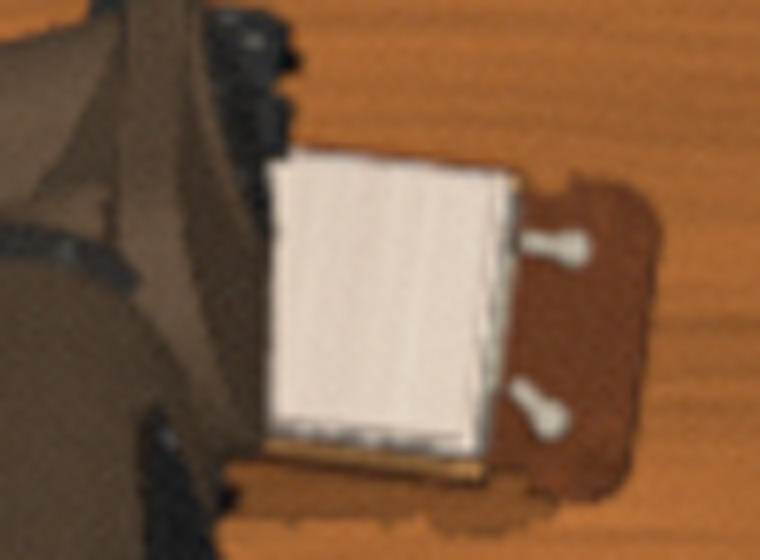

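Run:
```python
from pose import *
from plan import plan
c=read_camera("top")
q,_=pose(c,205,165,(575,247),(550,418));print(q,_)
plan((568,129.5,-1.705),np.array([577.5,217.0]),-1.692,20,5,gap=38.5)
```

```text
[567.84528139 129.93880941  -1.70543615] 64.06525973058255
axle dock [-408.04039151   43.43337915] rel -0.27700000000000014 nose [-289.72912946    9.79641627]
[[0.0014, -0.0067, 0, 0, 0, -0.71, 0.7], [0.0007, -0.0117, 0, 0, 0, -0.66, 0.7], [-0.0, -0.0166, 0, 0, 0, -0.6, 0.7], [-0.0007, -0.0216, 0, 0, 0, -0.53, 0.7], [-0.0014, -0.0265, 0, 0, 0, -0.45, 0.7], [-0.0021, -0.0315, 0, 0, 0, -0.35, 0.7], [-0.0028, -0.0364, 0, 0, 0, -0.25, 0.7], [-0.0035, -0.0414, 0, 0, 0, -0.13, 0.7], [-0.0042, -0.0463, 0, 0, 0, -0.0, 0.7], [-0.0049, -0.0513, 0, 0, 0, 0.14, 0.7]]
[[-0.0056, -0.0562, 0, 0, 0, 0.29, 0.7], [-0.0063, -0.0612, 0, 0, 0, 0.46, 0.7], [-0.007, -0.0662, 0, 0, 0, 0.63, 0.7], [-0.0076, -0.0711, 0, 0, 0, 0.82, 0.7], [-0.0083, -0.0761, 0, 0, 0, 1.02, 0.7], [-0.0089, -0.081, 0, 0, 0, 1.23, 0.7], [-0.0096, -0.086, 0, 0, 0, 1.46, 0.7], [-0.0102, -0.091, 0, 0, 0, 1.7, 0.7], [-0.0108, -0.0959, 0, 0, 0, 1.95, 0.7], [-0.0114, -0.1009, 0, 0, 0, 2.21, 0.7]]
final nose x -188.36467511554747
```

move_arm:
  targets:
    - [0.0002,-0.003,0,0,0,-0.1,0.7]
    - [0.0002,-0.007,0,0,0,-0.3,0.7]
    - [0.0,-0.0118,0,0,0,-0.4,0.7]
    - [-0.0005,-0.0166,0,0,0,-0.5,0.7]
    - [-0.001,-0.0216,0,0,0,-0.5,0.7]
    - [-0.0016,-0.0265,0,0,0,-0.45,0.7]
    - [-0.0023,-0.0315,0,0,0,-0.35,0.7]
    - [-0.003,-0.0364,0,0,0,-0.25,0.7]
    - [-0.0037,-0.0414,0,0,0,-0.1,0.7]
    - [-0.0044,-0.0463,0,0,0,0,0.7]

```text
t: 7.2
eef_pos: [573.1, 171.1, 31.7]
tcp_rot: [1.534, 1.571, -0.157]
ft_force: [0.0, 1.7, 0.1]
opening: 0.848
```

```bash
python3 look.py b4 225 170; python3 -c "
from pose import *
print(toolpose())"
```

```text
7.2 [573.12329615 171.07933431  31.6689074 ] [0.02307229 1.70341056 0.08639551]
(array([573.08449918, 170.47670451]), np.float64(-1.6916863952452457), array([562.83385385,  86.09706081]))
```

View pics/b4.png

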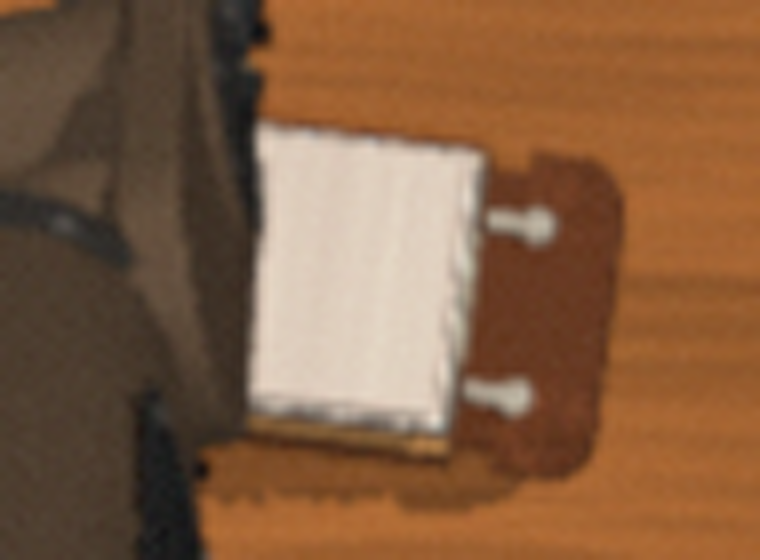

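Run:
```python
from pose import *
from plan import plan
c=read_camera("top")
q,_=pose(c,225,170,(540,226),(517,397));print(q,_)
plan((562.3,84,-1.697),np.array([573.1,170.7]),-1.692,30,5,gap=38.5)
```

```text
[560.30521958  83.3825104   -1.69824891] 63.861050478595104
axle dock [-363.91820442   30.94644137] rel -0.26900000000000013 nose [-245.34163548   -1.74296513]
[[-0.0007, -0.0058, 0, 0, 0, -0.11, 0.7], [-0.0014, -0.0108, 0, 0, 0, 0.08, 0.7], [-0.0021, -0.0157, 0, 0, 0, 0.29, 0.7], [-0.0028, -0.0207, 0, 0, 0, 0.5, 0.7], [-0.0035, -0.0256, 0, 0, 0, 0.72, 0.7], [-0.0042, -0.0306, 0, 0, 0, 0.95, 0.7], [-0.0049, -0.0355, 0, 0, 0, 1.2, 0.7], [-0.0055, -0.0405, 0, 0, 0, 1.45, 0.7], [-0.0062, -0.0455, 0, 0, 0, 1.72, 0.7], [-0.0068, -0.0504, 0, 0, 0, 1.99, 0.7]]
[[-0.0074, -0.0554, 0, 0, 0, 2.28, 0.7], [-0.008, -0.0604, 0, 0, 0, 2.58, 0.7], [-0.0086, -0.0653, 0, 0, 0, 2.89, 0.7], [-0.0092, -0.0703, 0, 0, 0, 3.22, 0.7], [-0.0097, -0.0753, 0, 0, 0, 3.55, 0.7], [-0.0102, -0.0803, 0, 0, 0, 3.9, 0.7], [-0.0107, -0.0852, 0, 0, 0, 4.26, 0.7], [-0.0112, -0.0902, 0, 0, 0, 4.63, 0.7], [-0.0116, -0.0952, 0, 0, 0, 5.01, 0.7], [-0.012, -0.1002, 0, 0, 0, 5.4, 0.7]]
[[-0.0124, -0.1052, 0, 0, 0, 5.81, 0.7], [-0.0128, -0.1102, 0, 0, 0, 6.23, 0.7], [-0.0131, -0.1152, 0, 0, 0, 6.66, 0.7], [-0.0134, -0.1202, 0, 0, 0, 7.1, 0.7], [-0.0137, -0.1252, 0, 0, 0, 7.56, 0.7], [-0.0139, -0.1302, 0, 0, 0, 8.03, 0.7], [-0.0141, -0.1352, 0, 0, 0, 8.51, 0.7], [-0.0143, -0.1402, 0, 0, 0, 9.0, 0.7], [-0.0144, -0.1452, 0, 0, 0, 9.51, 0.7], [-0.0145, -0.1502, 0, 0, 0, 10.03, 0.7]]
final nose x -93.94263862587007
```

move_arm:
  targets:
    - [-0.0003,-0.003,0,0,0,0,0.7]
    - [-0.0008,-0.007,0,0,0,0,0.7]
    - [-0.0014,-0.0115,0,0,0,0.1,0.7]
    - [-0.0021,-0.0162,0,0,0,0.3,0.7]
    - [-0.0028,-0.021,0,0,0,0.5,0.7]
    - [-0.0035,-0.0258,0,0,0,0.75,0.7]
    - [-0.0042,-0.0306,0,0,0,1.0,0.7]
    - [-0.0049,-0.0355,0,0,0,1.3,0.7]
    - [-0.0055,-0.0405,0,0,0,1.6,0.7]
    - [-0.0062,-0.0455,0,0,0,1.9,0.7]

```text
t: 8.3
eef_pos: [566.9, 125.6, 31.7]
tcp_rot: [1.611, 1.571, -0.048]
ft_force: [0.4, 0.4, -0.4]
opening: 0.848
```

```bash
python3 look.py b5 245 170; python3 -c "
from pose import *
print(toolpose())"
```

```text
8.3 [566.94436731 125.59263788  31.68021999] [ 0.39842761  0.43769506 -0.39435394]
(array([566.79825611, 124.97424767]), np.float64(-1.6581309656564636), array([559.38424506,  40.2982036 ]))
```

View pics/b5.png

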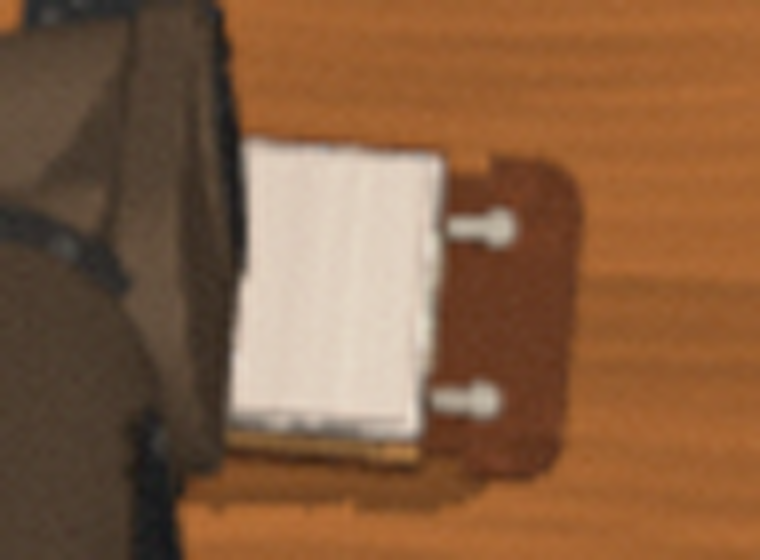

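Both pointers trail (left pivot at (498,228), right at (485,400) in the zoom). I continue the arc.

Run:
```python
from pose import *
from plan import plan
c=read_camera("top")
q,_=pose(c,245,170,(499,228),(485,400));print(q,_)
q=(q+np.r_[toolpose()[2]-[0,2],toolpose()[1]])/2;print(q)
plan(q,np.array([566.9,125.2]),-1.658,20,5,gap=38.5)
```

```text
[557.06074286  38.10219903  -1.6500797 ] 63.86908057985028
[558.18620483  38.38341882  -1.65442481]
axle dock [-319.85238126   18.40167127] rel -0.22642481346447552 nose [-199.99192763   -9.21121803]
[[-0.0021, -0.0056, 0, 0, 0, 0.52, 0.7], [-0.0027, -0.0106, 0, 0, 0, 0.83, 0.7], [-0.0033, -0.0155, 0, 0, 0, 1.16, 0.7], [-0.0038, -0.0205, 0, 0, 0, 1.5, 0.7], [-0.0043, -0.0255, 0, 0, 0, 1.84, 0.7], [-0.0048, -0.0305, 0, 0, 0, 2.2, 0.7], [-0.0053, -0.0354, 0, 0, 0, 2.56, 0.7], [-0.0057, -0.0404, 0, 0, 0, 2.93, 0.7], [-0.0062, -0.0454, 0, 0, 0, 3.31, 0.7], [-0.0066, -0.0504, 0, 0, 0, 3.7, 0.7]]
[[-0.0069, -0.0554, 0, 0, 0, 4.1, 0.7], [-0.0072, -0.0604, 0, 0, 0, 4.5, 0.7], [-0.0076, -0.0654, 0, 0, 0, 4.92, 0.7], [-0.0078, -0.0704, 0, 0, 0, 5.34, 0.7], [-0.0081, -0.0754, 0, 0, 0, 5.78, 0.7], [-0.0083, -0.0804, 0, 0, 0, 6.22, 0.7], [-0.0085, -0.0854, 0, 0, 0, 6.67, 0.7], [-0.0086, -0.0904, 0, 0, 0, 7.14, 0.7], [-0.0087, -0.0954, 0, 0, 0, 7.61, 0.7], [-0.0088, -0.1004, 0, 0, 0, 8.09, 0.7]]
final nose x -98.25327989201043
```

move_arm:
  targets:
    - [-0.0003,-0.003,0,0,0,0.15,0.7]
    - [-0.0008,-0.007,0,0,0,0.4,0.7]
    - [-0.0015,-0.0118,0,0,0,0.8,0.7]
    - [-0.0021,-0.0165,0,0,0,1.2,0.7]
    - [-0.0027,-0.0213,0,0,0,1.55,0.7]
    - [-0.0032,-0.026,0,0,0,1.9,0.7]
    - [-0.0037,-0.0308,0,0,0,2.25,0.7]
    - [-0.0041,-0.0356,0,0,0,2.6,0.7]
    - [-0.0045,-0.0405,0,0,0,3.0,0.7]
    - [-0.0049,-0.0454,0,0,0,3.35,0.7]

```text
t: 9.4
eef_pos: [562.0, 80.2, 31.7]
tcp_rot: [-1.685, 1.571, 2.999]
ft_force: [-1.1, 1.0, -0.5]
opening: 0.849
```

```bash
python3 look.py b6 265 170; python3 -c "
from pose import *
print(toolpose())"
```

```text
9.4 [561.98604992  80.21870103  31.66250481] [-1.06301283  1.04785459 -0.47964415]
(array([561.99949912,  79.61561388]), np.float64(-1.599493983781147), array([559.56053308,  -5.34938741]))
```

View pics/b6.png

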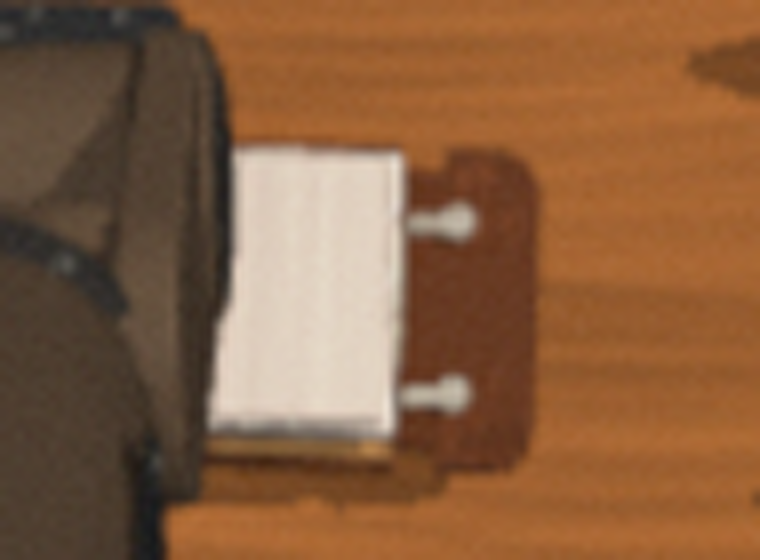

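Run:
```python
from pose import *
from plan import plan
c=read_camera("top")
q,_=pose(c,265,170,(460,222),(453,395));print(q,_)
q=(q+np.r_[toolpose()[2]-[0,2],toolpose()[1]])/2;print(q)
plan(q,np.array([562.,79.9]),-1.5995,20,5,gap=38.5)
```

```text
[557.2993872   -7.60724688  -1.6137651 ] 64.10005449756387
[558.4585343   -7.30450618  -1.60702039]
axle dock [-275.04879776    9.94070232] rel -0.17902038720604296 nose [-154.01450992  -11.96137901]
[[-0.0008, -0.0058, 0, 0, 0, -0.05, 0.7], [-0.0012, -0.0107, 0, 0, 0, 0.34, 0.7], [-0.0016, -0.0157, 0, 0, 0, 0.74, 0.7], [-0.0019, -0.0207, 0, 0, 0, 1.16, 0.7], [-0.0022, -0.0257, 0, 0, 0, 1.59, 0.7], [-0.0025, -0.0307, 0, 0, 0, 2.03, 0.7], [-0.0028, -0.0357, 0, 0, 0, 2.48, 0.7], [-0.003, -0.0407, 0, 0, 0, 2.94, 0.7], [-0.0032, -0.0457, 0, 0, 0, 3.42, 0.7], [-0.0033, -0.0508, 0, 0, 0, 3.91, 0.7]]
[[-0.0035, -0.0558, 0, 0, 0, 4.41, 0.7], [-0.0035, -0.0608, 0, 0, 0, 4.93, 0.7], [-0.0036, -0.0658, 0, 0, 0, 5.46, 0.7], [-0.0036, -0.0708, 0, 0, 0, 6.0, 0.7], [-0.0035, -0.0758, 0, 0, 0, 6.55, 0.7], [-0.0035, -0.0808, 0, 0, 0, 7.11, 0.7], [-0.0034, -0.0858, 0, 0, 0, 7.69, 0.7], [-0.0032, -0.0909, 0, 0, 0, 8.28, 0.7], [-0.003, -0.0959, 0, 0, 0, 8.88, 0.7], [-0.0028, -0.1009, 0, 0, 0, 9.49, 0.7]]
final nose x -52.66951619331181
```

move_arm:
  targets:
    - [-0.0003,-0.003,0,0,0,0,0.7]
    - [-0.0006,-0.007,0,0,0,0.2,0.7]
    - [-0.001,-0.0118,0,0,0,0.5,0.7]
    - [-0.0014,-0.0165,0,0,0,0.9,0.7]
    - [-0.0018,-0.0213,0,0,0,1.35,0.7]
    - [-0.0021,-0.026,0,0,0,1.8,0.7]
    - [-0.0024,-0.0308,0,0,0,2.25,0.7]
    - [-0.0026,-0.0356,0,0,0,2.7,0.7]
    - [-0.0028,-0.0405,0,0,0,3.15,0.7]
    - [-0.003,-0.0454,0,0,0,3.6,0.7]

```text
t: 10.5
eef_pos: [559.0, 34.8, 31.7]
tcp_rot: [-2.729, 1.571, 2.017]
ft_force: [0.6, 0.9, 0.1]
opening: 0.852
```

```bash
python3 look.py b7 280 170; python3 -c "
from pose import *
print(toolpose())"
```

```text
10.5 [559.00803151  34.83266222  31.67167669] [0.60201816 0.90218127 0.08218366]
(array([558.98083987,  34.22497651]), np.float64(-1.5364776066869414), array([561.8973585 , -50.72497298]))
```

View pics/b7.png

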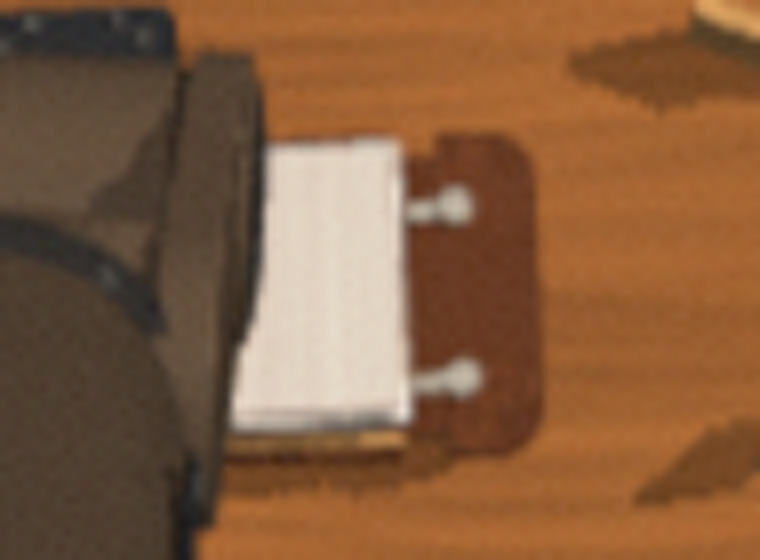

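Run:
```python
from pose import *
from plan import plan
c=read_camera("top")
q,_=pose(c,280,170,(457,206),(461,377));print(q,_)
print(toolpose())
plan(q,np.array([559.,34.5]),-1.5365,20,5,gap=38.5,xend=-168)
```

```text
[560.76520288 -52.65857047  -1.55462624] 63.38280623934591
(array([558.99857101,  34.56652879]), np.float64(-1.5373942391817401), array([561.83722054, -50.38605839]))
axle dock [-230.21088555    3.28416302] rel -0.1266262393380524 nose [-108.19567221  -12.24927558]
[[-0.0001, -0.0057, 0, 0, 0, -0.19, 0.7], [-0.0004, -0.0107, 0, 0, 0, 0.61, 0.7], [-0.0007, -0.0157, 0, 0, 0, 1.36, 0.7], [-0.0008, -0.0207, 0, 0, 0, 2.08, 0.7], [-0.0009, -0.0258, 0, 0, 0, 2.74, 0.7], [-0.0009, -0.0308, 0, 0, 0, 3.36, 0.7], [-0.0008, -0.0358, 0, 0, 0, 3.93, 0.7], [-0.0006, -0.0408, 0, 0, 0, 4.46, 0.7], [-0.0003, -0.0458, 0, 0, 0, 4.93, 0.7], [0.0, -0.0508, 0, 0, 0, 5.36, 0.7]]
[[0.0004, -0.0558, 0, 0, 0, 5.74, 0.7], [0.0009, -0.0608, 0, 0, 0, 6.08, 0.7], [0.0015, -0.0657, 0, 0, 0, 6.22, 0.7], [0.0022, -0.0707, 0, 0, 0, 6.22, 0.7], [0.0029, -0.0756, 0, 0, 0, 6.22, 0.7], [0.0036, -0.0806, 0, 0, 0, 6.22, 0.7], [0.0043, -0.0855, 0, 0, 0, 6.22, 0.7], [0.005, -0.0905, 0, 0, 0, 6.22, 0.7], [0.0058, -0.0954, 0, 0, 0, 6.22, 0.7], [0.0065, -0.1004, 0, 0, 0, 6.22, 0.7]]
final nose x -7.340023053724366
```

move_arm:
  targets:
    - [0,-0.003,0,0,0,0.1,0.7]
    - [-0.0003,-0.007,0,0,0,0.4,0.7]
    - [-0.0006,-0.0115,0,0,0,0.9,0.7]
    - [-0.0008,-0.016,0,0,0,1.5,0.7]
    - [-0.0009,-0.0205,0,0,0,2.1,0.7]
    - [-0.0009,-0.025,0,0,0,2.7,0.7]
    - [-0.0009,-0.0295,0,0,0,3.3,0.7]
    - [-0.0008,-0.034,0,0,0,3.9,0.7]
    - [-0.0007,-0.0385,0,0,0,4.4,0.7]
    - [-0.0005,-0.043,0,0,0,4.9,0.7]

```text
t: 11.6
eef_pos: [558.5, -8.2, 31.6]
tcp_rot: [-1.942, 1.571, 2.89]
ft_force: [-0.6, 1.2, 0.2]
opening: 0.85
```

```bash
python3 look.py b8 310 165; python3 -c "
from pose import *
print(toolpose())"
```

```text
11.6 [558.46079627  -8.15230019  31.63102649] [-0.61423215  1.19892569  0.18686547]
(array([558.62598224,  -8.6928471 ]), np.float64(-1.450798159541012), array([568.8013652 , -93.08159979]))
```

View pics/b8.png

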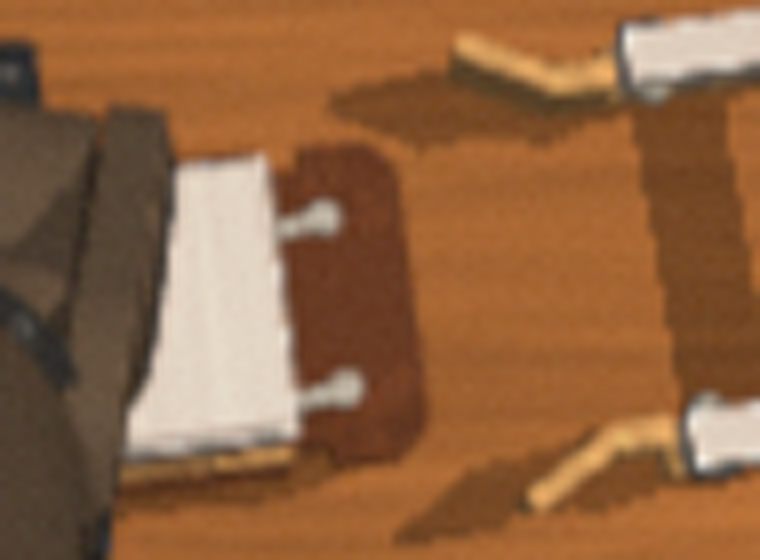

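Run:
```python
from pose import *
from plan import plan
c=read_camera("top")
q,_=pose(c,310,165,(323,218),(345,388));print(q,_)
f=lambda p:(np.array(p,float)+.5)/8-.5+np.array([310,165])
print("sides",unproj(c,[f((345,143)),f((368,466))],50).mean(0))
print("dock",unproj(c,[f((550,97)),f((608,432)),f((462,58)),f((530,505))],54))
plan(q,np.array([558.5,-8.4]),-1.4508,24,4,gap=38.5,xend=-155)
```

```text
[566.66670217 -95.38150936  -1.45414422] 63.586522320085045
sides [ 571.94817009 -148.56650018   50.        ]
dock [[ 648.43932681 -221.10761374   54.        ]
 [ 523.62094993 -240.044734     54.        ]
 [ 663.26224727 -188.66122272   54.        ]
 [ 496.94861806 -210.93302124   54.        ]]
axle dock [-187.4508363    -1.76142067] rel -0.02614421971049774 nose [-64.4928704   -4.97679337]
[[-0.0031, -0.0053, 0, 0, 0, 2.49, 0.7], [-0.0037, -0.0095, 0, 0, 0, 4.47, 0.7], [-0.0037, -0.0135, 0, 0, 0, 5.75, 0.7], [-0.0032, -0.0175, 0, 0, 0, 6.32, 0.7], [-0.0022, -0.0214, 0, 0, 0, 6.2, 0.7], [-0.0008, -0.0252, 0, 0, 0, 5.39, 0.7], [0.001, -0.0289, 0, 0, 0, 3.87, 0.7], [0.0032, -0.0326, 0, 0, 0, 1.64, 0.7], [0.004, -0.0365, 0, 0, 0, 1.31, 0.7], [0.0045, -0.0405, 0, 0, 0, 1.31, 0.7]]
[[0.0051, -0.0444, 0, 0, 0, 1.31, 0.7], [0.0057, -0.0484, 0, 0, 0, 1.31, 0.7], [0.0062, -0.0524, 0, 0, 0, 1.31, 0.7], [0.0068, -0.0563, 0, 0, 0, 1.31, 0.7], [0.0074, -0.0603, 0, 0, 0, 1.31, 0.7], [0.0079, -0.0642, 0, 0, 0, 1.31, 0.7], [0.0085, -0.0682, 0, 0, 0, 1.31, 0.7], [0.0091, -0.0722, 0, 0, 0, 1.31, 0.7], [0.0097, -0.0761, 0, 0, 0, 1.31, 0.7], [0.0102, -0.0801, 0, 0, 0, 1.31, 0.7]]
[[0.0108, -0.084, 0, 0, 0, 1.31, 0.7], [0.0114, -0.088, 0, 0, 0, 1.31, 0.7], [0.0119, -0.0919, 0, 0, 0, 1.31, 0.7], [0.0125, -0.0959, 0, 0, 0, 1.31, 0.7]]
final nose x 31.485806349651767
```

move_arm:
  targets:
    - [0.0003,-0.003,0,0,0,0.3,0.7]
    - [0.0007,-0.007,0,0,0,0.6,0.7]
    - [0.0012,-0.0115,0,0,0,0.9,0.7]
    - [0.0018,-0.016,0,0,0,1.2,0.7]
    - [0.0025,-0.0205,0,0,0,1.4,0.7]
    - [0.0032,-0.025,0,0,0,1.4,0.7]
    - [0.0038,-0.0295,0,0,0,1.4,0.7]
    - [0.0045,-0.034,0,0,0,1.4,0.7]
    - [0.0051,-0.0385,0,0,0,1.4,0.7]
    - [0.0057,-0.043,0,0,0,1.4,0.7]

```text
t: 12.7
eef_pos: [564.4, -51.2, 31.7]
tcp_rot: [1.269, 1.571, -0.158]
ft_force: [-0.2, 1.0, 0.0]
opening: 0.848
```

```bash
python3 look.py b9 325 160; python3 -c "
from pose import *
print(toolpose())"
```

```text
12.7 [564.40194072 -51.18218912  31.68229759] [-0.23933105  0.96918987  0.01843351]
(array([564.58196448, -51.76045618]), np.float64(-1.4276371735991504), array([ 576.70897034, -135.89092467]))
```

View pics/b9.png

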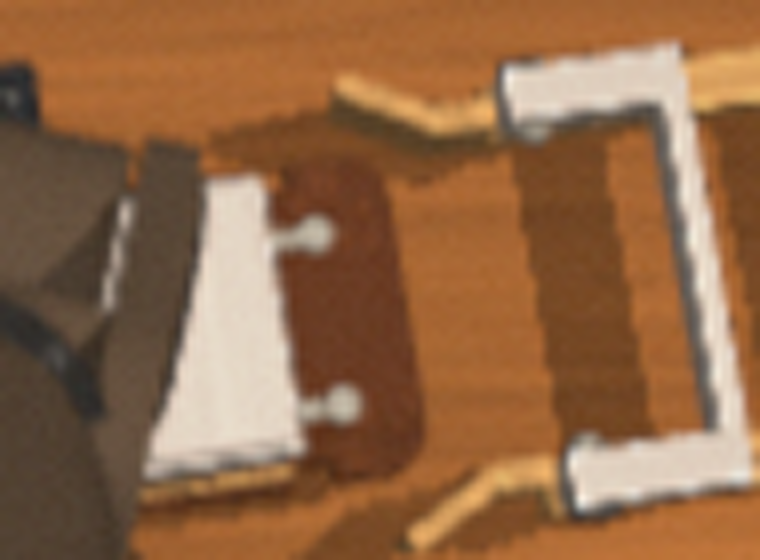

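Run:
```python
from pose import *
c=read_camera("top")
q,_=pose(c,325,160,(317,234),(344,405));print(q,_)
f=lambda p:(np.array(p,float)+.5)/8-.5+np.array([325,160])
D=np.array([587.5,-232]);a=-1.428;X=lambda P:np.c_[(P[:,:2]-D)@[np.cos(a),np.sin(a)],(P[:,:2]-D)@[-np.sin(a),np.cos(a)]]
print("wall",X(unproj(c,[f((663,110)),f((722,430)),f((655,110)),f((712,430))],54)))
print("balls",X(unproj(c,[f((533,132)),f((586,440))],40)))
print("nose",X(unproj(c,[f((389,210)),f((420,420))],48)))
print("throat",X(unproj(c,[f((432,136)),f((490,468))],54)))
print("pivots->caddy",X(np.array([q[:2]])),q[2]-a,"tool",X(np.array([toolpose()[0]])))
```

```text
[ 574.1888691  -138.58635603   -1.43055236] 64.28205373844169
wall [[ 85.54926575  59.36643512]
 [ 86.82532684 -61.75299473]
 [ 82.58844391  59.79751597]
 [ 83.16335463 -61.21011037]]
balls [[ 38.65382954  60.49672017]
 [ 39.02703654 -56.98643255]]
nose [[-20.78160223  37.88579275]
 [-21.97640444 -41.26747125]]
throat [[ -1.31220157  62.133461  ]
 [ -0.16200399 -63.02835311]]
pivots->caddy [[-94.3571996    0.11818977]] -0.002552360539641807 tool [[-181.98293103    2.98694814]]
```

move_arm:
  targets:
    - [0.0004,-0.003,0,0,0,0,0.7]
    - [0.001,-0.007,0,0,0,0,0.7]
    - [0.0016,-0.0115,0,0,0,0,0.7]
    - [0.0023,-0.016,0,0,0,0,0.7]
    - [0.0029,-0.0205,0,0,0,0,0.7]
    - [0.0036,-0.025,0,0,0,0,0.7]
    - [0.0042,-0.0295,0,0,0,0,0.7]
    - [0.0049,-0.034,0,0,0,0,0.7]
    - [0.0055,-0.0385,0,0,0,0,0.7]
    - [0.0061,-0.043,0,0,0,0,0.7]

```text
t: 13.8
eef_pos: [570.5, -94.2, 31.7]
tcp_rot: [1.314, 1.571, -0.113]
ft_force: [1.3, 1.1, -0.3]
opening: 0.846
```

```bash
python3 look.py b10 335 160; python3 -c "
from pose import *
print(toolpose())"
```

```text
13.8 [570.46041355 -94.18000298  31.67220066] [ 1.31172488  1.05032082 -0.27705557]
(array([570.5281318, -94.7375052]), np.float64(-1.4276338804986786), array([ 582.6554147 , -178.86793376]))
```

View pics/b10.png

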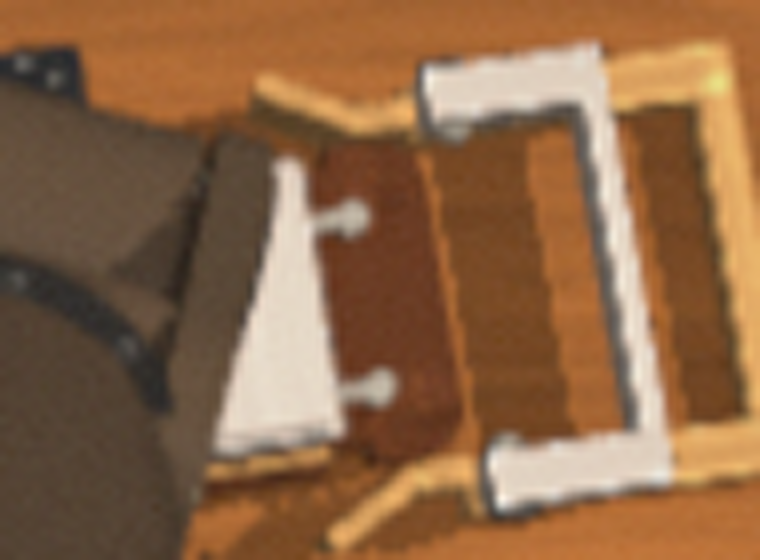

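move_arm:
  targets:
    - [0.0004,-0.003,0,0,0,0,0.7]
    - [0.0009,-0.0065,0,0,0,0,0.7]
    - [0.0014,-0.01,0,0,0,0,0.7]
    - [0.0019,-0.0135,0,0,0,0,0.7]
    - [0.0024,-0.017,0,0,0,0,0.7]
    - [0.0029,-0.02,0,0,0,0,0.7]
    - [0.0033,-0.023,0,0,0,0,0.7]
    - [0.0037,-0.026,0,0,0,0,0.7]
    - [0.0041,-0.029,0,0,0,0,0.7]
    - [0.0046,-0.032,0,0,0,0,0.7]

```text
t: 14.85
eef_pos: [574.8, -125.3, 31.6]
tcp_rot: [-2.677, 1.57, 2.179]
ft_force: [-0.1, 5.8, 0.1]
opening: 0.849
```

move_arm:
  targets:
    - [0.0003,-0.002,0,0,0,0,0.7]
    - [0.0006,-0.004,0,0,0,0,0.7]
    - [0.0009,-0.006,0,0,0,0,0.7]

```text
t: 15.15
eef_pos: [575.7, -131.4, 31.6]
tcp_rot: [-2.573, 1.57, 2.283]
ft_force: [-0.1, 6.5, -0.1]
opening: 0.85
```

```bash
python3 look.py b11 345 160; python3 -c "
from pose import *
print(toolpose())"
```

```text
15.15 [ 575.6513891  -131.41278314   31.5747655 ] [-0.13044733  6.53598967 -0.14070141]
(array([ 575.81077051, -131.81690565]), np.float64(-1.4272373195894963), array([ 587.9714153 , -215.94251839]))
```

View pics/b11.png

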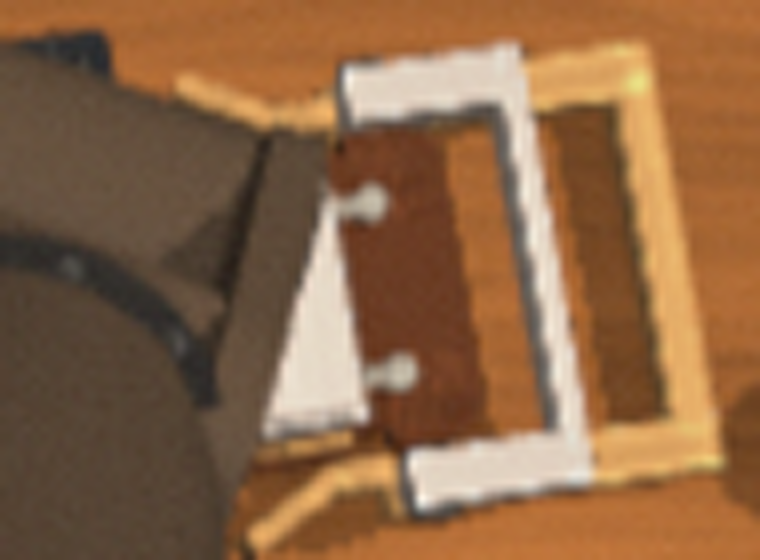

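move_arm:
  targets:
    - [0.0003,-0.002,0,0,0,0,0.7]
    - [0.0006,-0.004,0,0,0,0,0.7]
    - [0.0009,-0.006,0,0,0,0,0.7]
    - [0.0011,-0.008,0,0,0,0,0.7]

```text
t: 15.6
eef_pos: [576.9, -139.5, 31.6]
tcp_rot: [-2.798, 1.57, 2.058]
ft_force: [0.1, 4.5, 0.3]
opening: 0.852
```

move_arm:
  targets:
    - [0.0002,-0.0015,0,0,0,0,0.7]
    - [0.0004,-0.003,0,0,0,0,0.7]

```text
t: 15.8
eef_pos: [577.3, -142.5, 31.6]
tcp_rot: [-2.774, 1.57, 2.082]
ft_force: [0.1, 5.5, -0.6]
opening: 0.851
```

```bash
python3 look.py b12 345 160
```

```text
15.8 [ 577.26954298 -142.5006486    31.58001833] [ 0.06728258  5.47745483 -0.5716389 ]
```

View pics/b12.png

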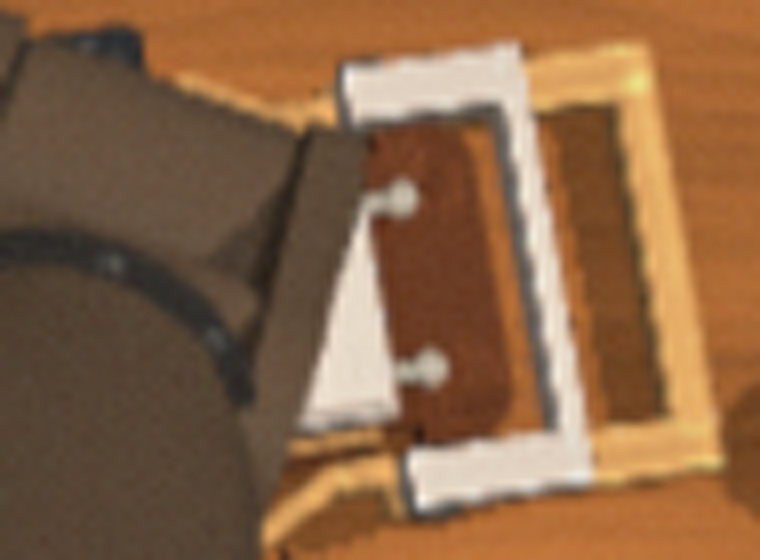

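move_arm:
  targets:
    - [0.0001,-0.001,0,0,0,0,0.7]
    - [0.0003,-0.002,0,0,0,0,0.7]
    - [0.0004,-0.003,0,0,0,0,0.7]

```text
t: 16.15
eef_pos: [577.8, -145.9, 31.6]
tcp_rot: [0.557, 1.571, -0.87]
ft_force: [1.2, 4.3, -0.9]
opening: 0.85
```

move_arm:
  targets:
    - [0.0001,-0.001,0,0,0,0,0.7]
    - [0.0002,-0.0015,0,0,0,0,0.7]

```text
t: 16.35
eef_pos: [578.1, -147.7, 31.7]
tcp_rot: [0.62, 1.57, -0.807]
ft_force: [-0.4, 0.0, -0.4]
opening: 0.851
```

```bash
python3 look.py b13 345 160
```

```text
16.35 [ 578.0704109  -147.68711393   31.67270228] [-0.38921747  0.02946686 -0.44590901]
```

View pics/b13.png

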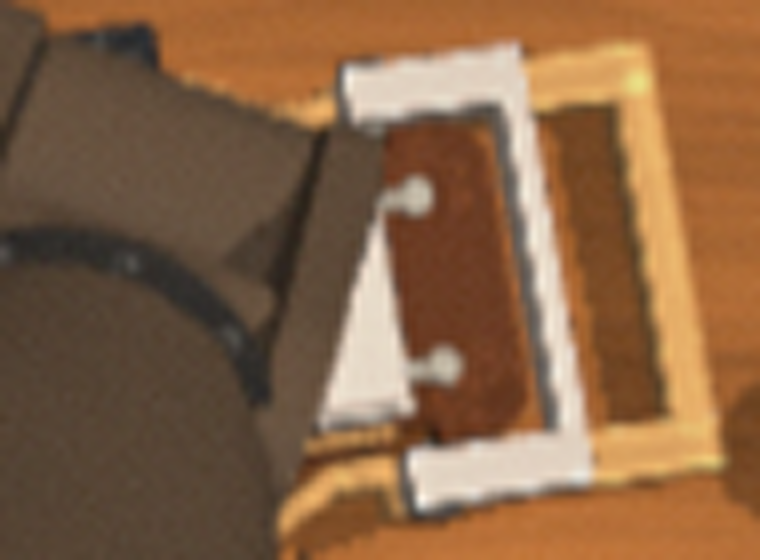

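move_arm:
  targets:
    - [-0.0015,0.01,0,0,0,0,0.7]
    - [-0.005,0.035,0,0,0,0,0.7]
    - [-0.01,0.07,0,0,0,0,0.7]
    - [-0.015,0.11,0,0,0,0,0.7]
    - [-0.021,0.15,0.03,0,0,0,0.7]
    - [-0.026,0.19,0.07,0,0,0,0.7]
    - [-0.032,0.23,0.1,0,0,0,0.7]
    - [-0.037,0.27,0.13,0,0,0,0.7]
    - [-0.042,0.3,0.15,0,0,0,0.7]

```text
t: 17.3
eef_pos: [535.4, 154.9, 183.6]
tcp_rot: [1.525, 1.569, 0.098]
ft_force: [0.6, 0.2, -0.8]
opening: 0.85
```

```bash
python3 look.py c1 345 160
python3 - <<'E'
from ov import *
T=read_camera("top");S=read_camera("scene");cv2.imwrite("pics/topE.png",T["img"])
draw(S,[],(170,150,290,240),6,"pics/c2.png")
E
```

```text
17.3 [535.37548415 154.87822476 183.60635156] [ 0.55666606  0.23072438 -0.80374044]
```

View pics/c1.png

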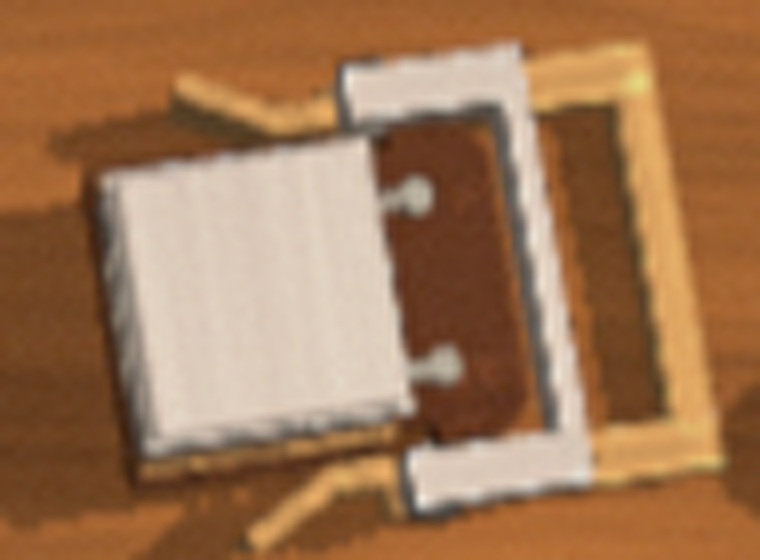

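View pics/c2.png

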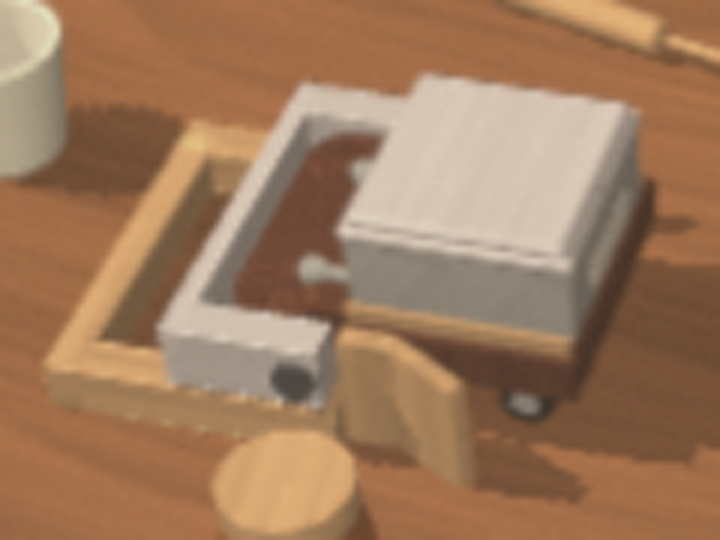

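View pics/topE.png

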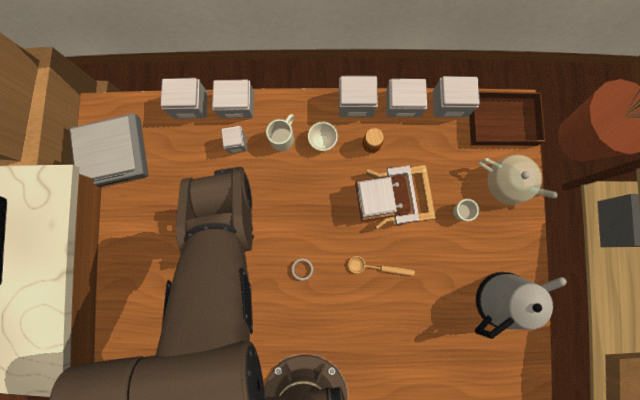

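Run:
```python
from pose import *
c=read_camera("top")
q,_=pose(c,345,160,(416,197),(444,366));print(q,_)
f=lambda p:(np.array(p,float)+.5)/8-.5+np.array([345,160])
D=np.array([587.5,-232]);a=-1.428;X=lambda P:np.c_[(P[:,:2]-D)@[np.cos(a),np.sin(a)],(P[:,:2]-D)@[-np.sin(a),np.cos(a)]]
print("caddy",X(q[None]),q[2]-a)
print("nose",X(unproj(c,[f((497,180)),f((527,390))],48)))
print("wall",X(unproj(c,[f((505,130)),f((555,420)),f((501,130)),f((550,420))],54)))
print("tool last",X(np.array([[578.07,-147.69]])))
```

```text
[ 588.08498137 -234.88819567   -1.43211566] 63.76629445413591
caddy [[2.94204897 0.16800382]] -0.00411565628497268
nose [[ 80.09758243  34.53195918]
 [ 77.79012532 -44.75354016]]
wall [[ 84.99249339  51.80453731]
 [ 84.89017925 -57.72778595]
 [ 83.51312952  52.02014591]
 [ 83.05878205 -57.45645441]]
tool last [[-84.79388359   2.66426467]]
```

Run:
```python
from pose import *
c=read_camera("top")
D=np.array([587.5,-232]);a=-1.428;X=lambda P:((P[:2]-D)@[np.cos(a),np.sin(a)])
# refine the pivot heads by thresholded centroid in crops
def piv(fn,guess):
    im=cv2.imread(fn).astype(float);g=im.min(2);out=[]
    for u,v in guess:
        w=g[v-26:v+27,u-20:u+27].copy();w=np.clip(w-90,0,None);yy,xx=np.mgrid[v-26:v+27,u-20:u+27]
        out.append((float((w*xx).sum()/w.sum()),float((w*yy).sum()/w.sum())))
    return out
for n,t,gs in(("b11",(575.65,-131.41),[(370,202),(398,372)]),("b12",(577.27,-142.5),[(403,200),(432,368)]),("b13",(578.07,-147.69),[(416,197),(444,366)]),("c1",(578.07,-147.69),[(416,197),(444,366)])):
    p=piv(f"pics/{n}.png",gs);q,_=pose(c,345,160,*p);print(n,np.round(p,1),X(q)+75,"minus tool",X(q)+75-X(np.array(t)))
```

```text
b11 [[368.8 202.5]
 [398.6 372.5]] 60.56836170145535 minus tool 161.82094000882228
b12 [[400.5 198.3]
 [429.4 367.8]] 72.31960452075805 minus tool 162.3645130840058
b13 [[414.7 195.9]
 [442.8 365.7]] 77.52034040431997 minus tool 162.31422399140996
c1 [[415.1 195.1]
 [442.6 365.2]] 77.59683202127135 minus tool 162.39071560836135
```

move_arm:
  targets:
    - [0.005,-0.03,-0.02,0,0,0,0.7]
    - [0.01,-0.07,-0.05,0,0,0,0.7]
    - [0.016,-0.11,-0.08,0,0,0,0.7]
    - [0.021,-0.15,-0.12,0,0,0,0.7]
    - [0.027,-0.19,-0.151,0,0,0,0.7]
    - [0.032,-0.23,-0.151,0,0,0,0.7]
    - [0.037,-0.26,-0.151,0,0,0,0.7]
    - [0.0395,-0.28,-0.151,0,0,0,0.7]
    - [0.041,-0.294,-0.151,0,0,0,0.7]
    - [0.041,-0.294,-0.151,0,0,0,0.7]

```text
t: 18.55
eef_pos: [576.4, -143.2, 29.9]
tcp_rot: [-1.986, 1.57, 2.867]
ft_force: [0.1, 0.2, -0.3]
opening: 0.85
```

move_arm:
  targets:
    - [0.0003,-0.002,0,0,0,0,0.7]
    - [0.0005,-0.0035,0,0,0,0,0.7]
    - [0.0006,-0.0045,0,0,0,0,0.7]

```text
t: 18.85
eef_pos: [577.5, -145.0, 30.7]
tcp_rot: [-3.131, 1.571, 1.726]
ft_force: [-0.4, -0.7, -0.1]
opening: 0.851
```

move_arm:
  targets:
    - [0.0001,-0.001,0,0,0,0,0.7]
    - [0.0003,-0.002,0,0,0,0,0.7]

```text
t: 19.05
eef_pos: [577.9, -147.4, 30.8]
tcp_rot: [1.311, 1.571, -0.116]
ft_force: [-0.3, -0.1, -0.6]
opening: 0.851
```

move_arm:
  targets:
    - [0.0001,-0.0005,0,0,0,0,0.7]
    - [0.0001,-0.001,0,0,0,0,0.7]

```text
t: 19.25
eef_pos: [578.0, -148.7, 30.7]
tcp_rot: [1.452, 1.571, 0.025]
ft_force: [0.3, -0.2, 0.2]
opening: 0.851
```

```bash
python3 look.py d1 345 160
```

```text
19.25 [ 578.03100735 -148.68430822   30.72556892] [ 0.31283956 -0.17586409  0.16340141]
```

move_arm:
  targets:
    - [0.0001,-0.0005,0,0,0,0,0.7]
    - [0.0001,-0.001,0,0,0,0,0.7]

```text
t: 19.5
eef_pos: [578.1, -149.9, 30.6]
tcp_rot: [1.108, 1.571, -0.319]
ft_force: [0.5, 0.2, 0.3]
opening: 0.848
```

move_arm:
  targets:
    - [0.0001,-0.0005,0,0,0,0,0.7]
    - [0.0001,-0.001,0,0,0,0,0.7]

```text
t: 19.7
eef_pos: [578.2, -150.9, 30.6]
tcp_rot: [1.682, 1.571, 0.255]
ft_force: [-0.3, 0.3, 1.1]
opening: 0.848
```

```bash
python3 look.py d2 345 160
```

```text
19.7 [ 578.17879157 -150.85643205   30.63503819] [-0.32018483  0.30747832  1.07764488]
```

View pics/d2.png

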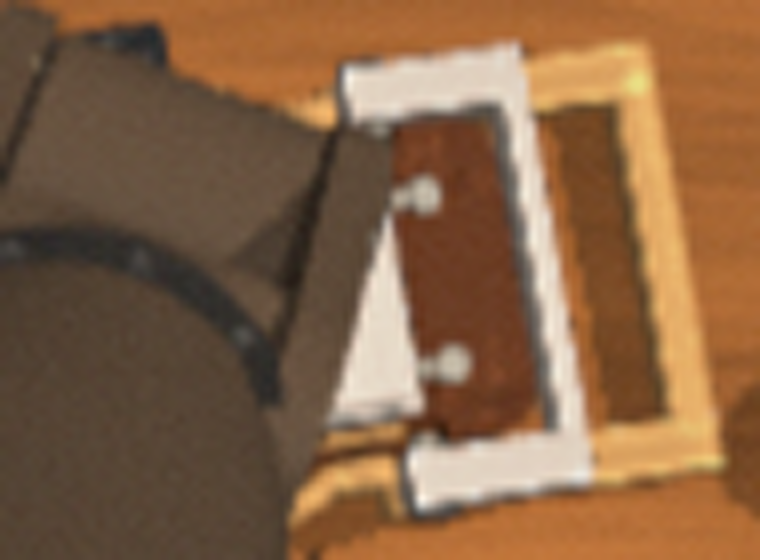

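Run:
```python
from pose import *
c=read_camera("top")
D=np.array([587.5,-232]);a=-1.428;X=lambda P:((P[:2]-D)@[np.cos(a),np.sin(a)])
def piv(fn,guess):
    im=cv2.imread(fn).astype(float);g=im.min(2);out=[]
    for u,v in guess:
        w=g[v-26:v+27,u-15:u+27].copy();w=np.clip(w-90,0,None);yy,xx=np.mgrid[v-26:v+27,u-15:u+27]
        out.append((float((w*xx).sum()/w.sum()),float((w*yy).sum()/w.sum())))
    return out
for n,t,gs in(("b12",(577.27,-142.5),[(403,200),(432,368)]),("c1",(578.07,-147.69),[(416,197),(444,366)]),("d1",(578.03,-148.68),[(418,197),(446,366)]),("d2",(578.18,-150.86),[(425,195),(453,364)])):
    p=piv(f"pics/{n}.png",gs);q,_=pose(c,345,160,*p);print(n,np.round(p,1),X(q)+75,"minus tool",X(q)+75-X(np.array(t)))
im=cv2.imread("pics/d2.png");print(im[260:290,505:575:4].mean(0).astype(int).tolist())
im=cv2.imread("pics/c1.png");print(im[260:290,505:575:4].mean(0).astype(int).tolist())
```

```text
b12 [[401.8 198.1]
 [430.9 367.5]] 72.83702505273556 minus tool 162.88193361598331
c1 [[416.2 194.9]
 [443.9 365. ]] 78.07271686719292 minus tool 162.8666004542829
d1 [[417.4 194.8]
 [447.1 364.8]] 78.87267317539569 minus tool 162.69232552587192
d2 [[424.8 194.4]
 [452.8 363.8]] 81.32100628723988 minus tool 162.9615001284815
[[34, 58, 106], [37, 59, 102], [42, 60, 97], [55, 68, 93], [69, 77, 91], [90, 96, 104], [103, 112, 121], [139, 151, 162], [180, 195, 208], [209, 227, 240], [208, 225, 237], [201, 218, 232], [200, 217, 232], [168, 190, 218], [119, 151, 196], [73, 115, 176], [56, 106, 173], [46, 98, 166]]
[[37, 65, 113], [46, 76, 123], [54, 86, 133], [65, 90, 126], [69, 84, 103], [84, 91, 97], [98, 105, 112], [133, 143, 153], [173, 186, 200], [200, 216, 232], [198, 214, 230], [191, 208, 224], [190, 206, 223], [159, 180, 208], [113, 143, 186], [69, 109, 167], [54, 101, 164], [43, 93, 158]]
```

move_arm:
  targets:
    - [0.0001,-0.0005,0,0,0,0,0.7]
    - [0.0001,-0.0005,0,0,0,0,0.7]

```text
t: 20.0
eef_pos: [578.3, -151.3, 30.6]
tcp_rot: [1.736, 1.571, 0.309]
ft_force: [0.5, 0.9, 0.2]
opening: 0.85
```

Run:
```python
from h import *
for i in range(4):
    s=state();print(s["t"],s["eef_pos"][1],s["ft_force"]);read_camera("top")
```

```text
20.0 -151.31869965410593 [0.4760482 0.8951527 0.1885559]
20.05 -151.29004365301006 [0.52823402 0.35269865 0.33820248]
20.1 -151.2797439840831 [ 0.47323004 -0.03212731  0.07651086]
20.15 -151.29511920290392 [0.46307979 0.05799333 0.65368047]
```

move_arm:
  targets:
    - [0.0001,-0.0005,0,0,0,0,0.7]
    - [0.0001,-0.0005,0,0,0,0,0.7]

```text
t: 20.4
eef_pos: [578.4, -151.8, 30.7]
tcp_rot: [1.987, 1.571, 0.56]
ft_force: [0.2, 0.7, 0.7]
opening: 0.848
```

Run:
```python
from h import *
for i in range(3):
    s=state();print(s["t"],s["eef_pos"][1],s["ft_force"]);c=read_camera("top")
from ov import draw
draw(c,[],(345,160,440,230),8,"pics/d3.png")
draw(read_camera("scene"),[],(170,150,290,240),6,"pics/d4.png")
```

```text
20.4 -151.81008773485067 [0.20965637 0.72723212 0.74955957]
20.45 -151.78215707404647 [-0.11667956  0.45557001 -0.85214326]
20.5 -151.83142966517326 [ 1.17470561  1.09110235 -0.28923881]
```

View pics/d3.png

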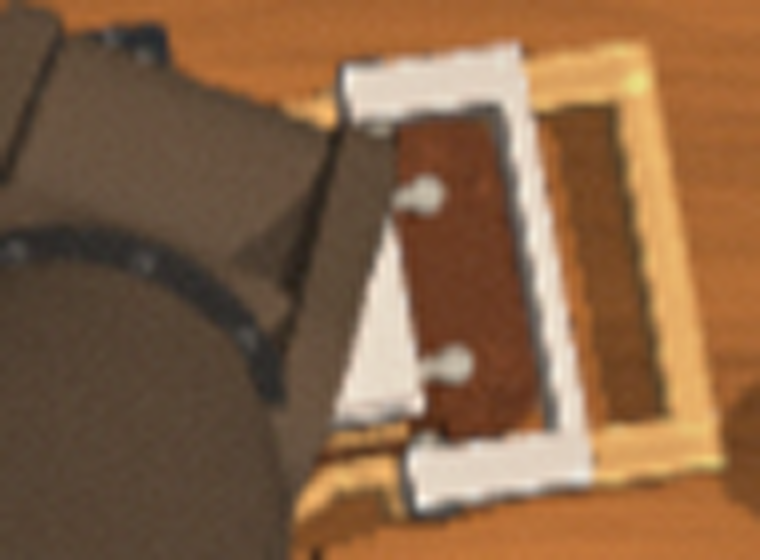

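View pics/d4.png

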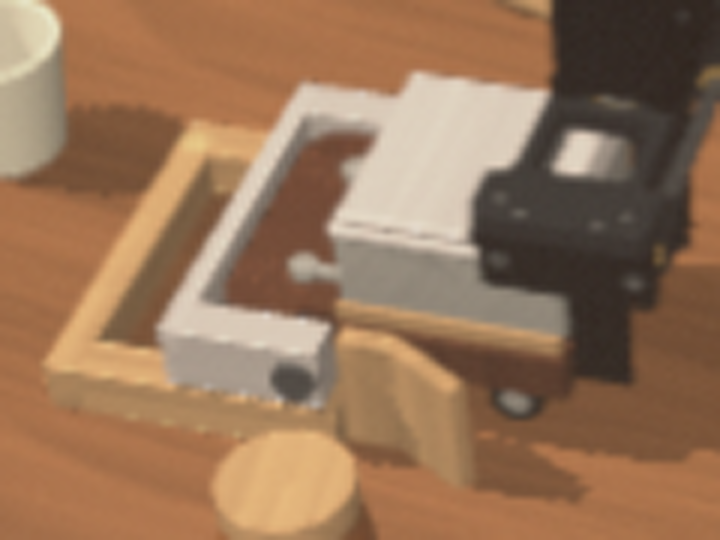

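Run:
```python
from pose import *
from ov import draw
c=read_camera("top")
D=np.array([587.5,-232]);a=-1.428;X=lambda P:np.c_[(P[:,:2]-D)@[np.cos(a),np.sin(a)],(P[:,:2]-D)@[-np.sin(a),np.cos(a)]]
f=lambda p:(np.array(p,float)+.5)/8-.5+np.array([345,160])
print(X(unproj(c,[f((380,129)),f((430,436))],42)))
a_=[cv2.resize(cv2.imread(f"pics/{n}.png")[395:470,380:470],None,fx=4,fy=4) for n in("c1","d3")]
cv2.imwrite("pics/cmp.png",np.hstack(a_))
```

```text
[[ 41.08841926  60.91166499]
 [ 40.38548704 -55.88332775]]
```

View pics/cmp.png

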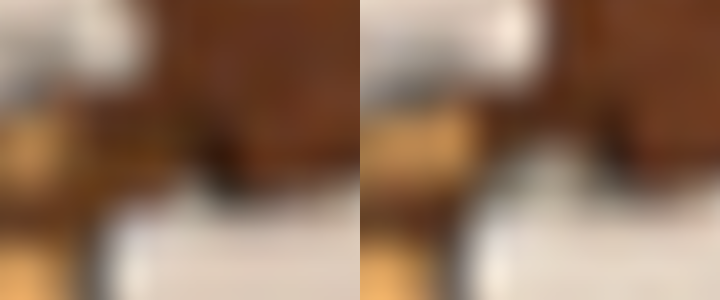

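move_arm:
  targets:
    - [-0.0015,0.01,0,0,0,0,0.7]
    - [-0.005,0.035,0,0,0,0,0.7]
    - [-0.01,0.07,0,0,0,0,0.7]
    - [-0.015,0.11,0,0,0,0,0.7]
    - [-0.021,0.15,0.03,0,0,0,0.7]
    - [-0.026,0.19,0.07,0,0,0,0.7]
    - [-0.032,0.23,0.1,0,0,0,0.7]
    - [-0.037,0.27,0.13,0,0,0,0.7]
    - [-0.042,0.3,0.15,0,0,0,0.7]
    - [-0.042,0.3,0.15,0,0,0,0.7]

```text
t: 21.65
eef_pos: [536.3, 152.3, 184.0]
tcp_rot: [1.675, 1.565, 0.252]
ft_force: [-0.1, -0.3, 0.0]
opening: 0.851
```

Run:
```python
from pose import *
from ov import draw
c=read_camera("top");draw(c,[],(350,160,437,222),9,"pics/e1.png")
```

```text
(no output)
```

View pics/e1.png

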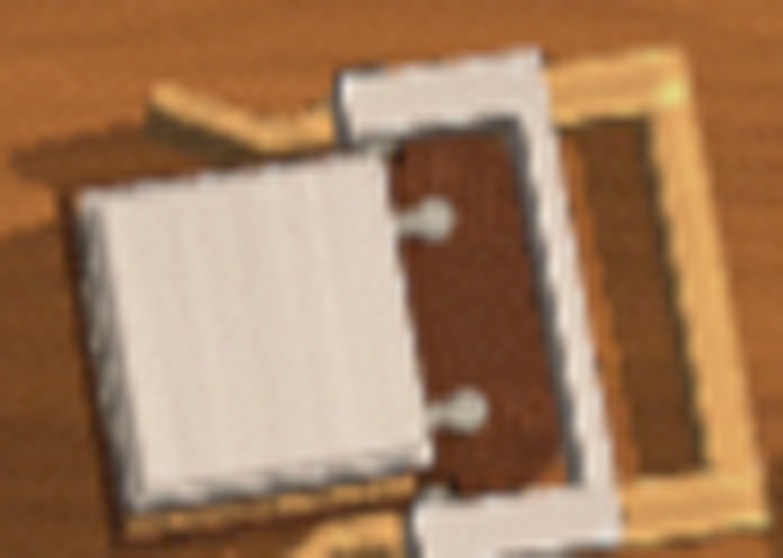

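Run:
```python
from pose import *
from ov import draw,X
c=read_camera("top")
f=lambda p:(np.array(p,float)+.5)/9-.5+np.array([350,160])
q,_=pose(c,350,160,(437,219),(467,410),k=9);print(q,_)
N=[[(22,60,50),(22,52,50),(39,52,50),(39,60,50),(57,60,50)],[(22,-60,50),(22,-52,50),(39,-52,50),(39,-60,50),(57,-60,50)],[(75,40,50),(75,-40,50)]]
B=[[(30.5+8*np.cos(t),s*62+8*np.sin(t),40) for t in np.linspace(0,6.3,20)] for s in(1,-1)]
draw(c,[(q,N,(0,255,0)),(q,B,(255,255,0))],(385,165,430,222),14,"pics/e2.png")
draw(c,[],(385,165,430,222),14,"pics/e3.png")
cv2.imwrite("pics/e4.png",cv2.resize(np.hstack([cv2.imread("pics/e2.png"),cv2.imread("pics/e3.png")]),None,fx=.63,fy=.63))
```

```text
[ 589.21228359 -239.20702692   -1.44093285] 63.996054592923215
```

View pics/e4.png

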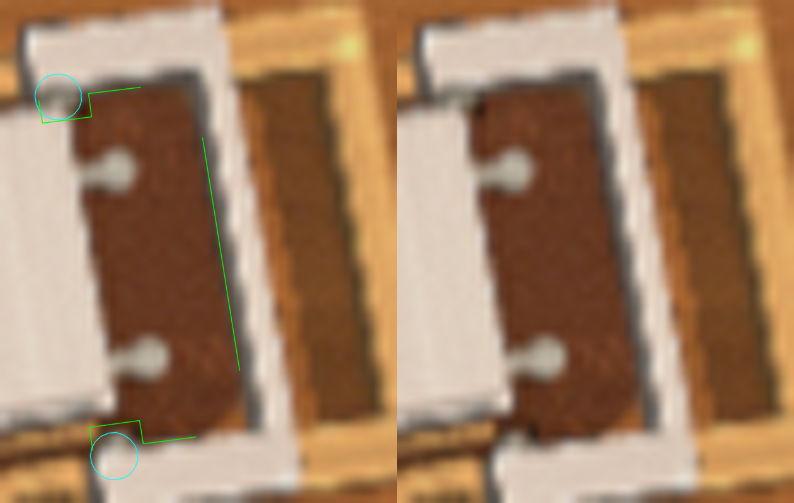

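Run:
```python
from h import *
c=read_camera("top");n=c["img"];o=cv2.imread("pics/top0.png")
n=np.mean([read_camera("top")["img"] for _ in range(3)],0).astype(np.uint8)
a=[cv2.resize(i[v:v+12,u:u+16],None,fx=24,fy=24,interpolation=cv2.INTER_NEAREST) for (u,v) in((390,208),(383,170)) for i in(o,n)]
cv2.imwrite("pics/f.png",np.vstack([np.hstack(a[:2]),np.hstack(a[2:])]))
```

```text
(no output)
```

View pics/f.png

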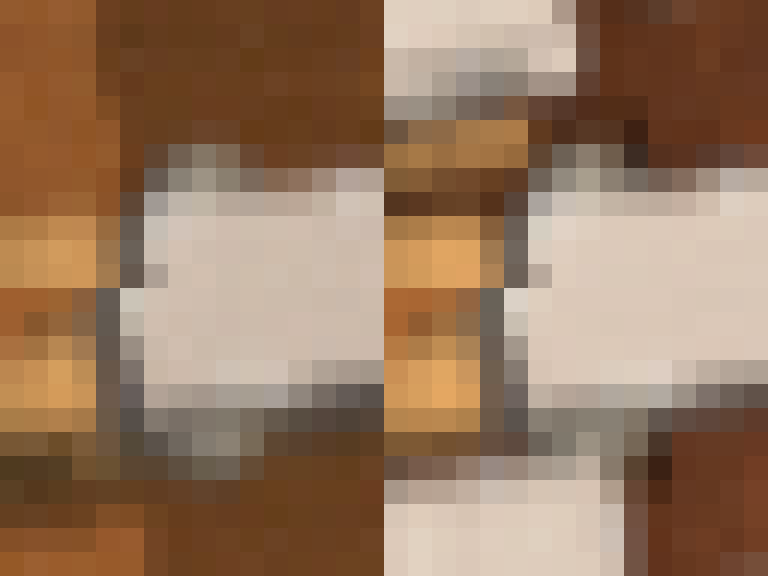

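```bash
python3 -c "
from h import *
s=state();print(s['t'],s['ft_force']);print(job_done())"
```

```text
21.95 [ 1.02585812e+00 -7.06518905e-05 -1.16414154e+00]
the job is handed in; nothing more can be done
None
```

I handed the job in at about 22 s. The dolly is standing nose first in the dock, with both castors trailing and the arm clear. No verdict was given.

- **Castors:** both trailed to within about 8° by eye in the camera picture, with the nose still about 245 mm short of the throat. The right castor needed a longer push and a stronger turn than the left before it swung round.
- **Docking:** I steered the dolly along an arc onto the dock axis and pushed it slowly past the balls. The largest reading was about 6.5 N, then it fell to zero.
- **First check disagreed:** I took that drop for the click and backed off. The picture showed the nose at about 78 mm, and one ball looked only partly out. I went back and eased the dolly about 4 mm further with almost no force.
- **Final checks:**
  - The nose is about 82 mm past the throat, the lateral offset was under 1 mm when last worked out (before the final 4 mm push), and the angle to the dock is about 0.01 rad.
  - The end wall measured at 83–85 mm, so a small gap remains.
  - The other things on the counter look unmoved.
- **Less certain:**
  - The right ball covers the same pixels as it did in the empty dock, so it is fully out. The left ball is partly hidden by the tin's lid; the part I could see matches.
  - The balls sit about 2 mm ahead of the notch centres, within what I can measure.

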